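# Bolt the balance guard's gate and hold the square in its corner

## Robot

A 7-joint arm with a two-finger parallel gripper is mounted at the origin on the work surface. World frame = base frame: x ahead of the robot, y to its left, z up, the work surface at z = 0. Lengths are in m, angles in rad, forces in N, time in s.
With the tool pointing down it reaches from about 0.425 to 0.825 m from the base axis. Payload 3.6 kg.
Tool frame: the origin (TCP) lies at the very end of the fingers, on their centre line; the grasp point (between the pads) lies 19 mm behind it; z points along the fingers, y is the direction in which the jaws open and shut (so a half turn about z gives the same grasp; the last joint's range is limited). The gripper opens to 93 mm and grips with 3 to 60 N. Pads are 15 mm wide; open, the fingers measure 128 mm over their backs; the gripper's body (75 mm by 188 mm) begins 65 mm behind the grasp point.
Start: joints at [1.093, 0.615, -0.013, 1.423, 0.008, 1.103, -0.04], TCP at [0.283, -0.585, 0.219] pointing down, gripper open.
Joint ranges: [-3.12, 3.12], [-0.3, 2.06], [-1.34, 1.32], [0.26, 2.42], [-1.36, 4.5], [0.01, 1.98], [-2.84, 2.84]. Speed limits (rad/s): [2.79, 2.79, 3.14, 3.14, 3.14, 3.14, 3.14].

## Interface

Orientations are given as a unit quaternion [x, y, z, w].
In Python, from bench import bot gives the robot as it stands. The module is installed in compiled form; this text tells all that it offers.
- The arm moves only by the shell command python3 -m crank 'ROWS' [FORCE]. ROWS is JSON, a list of rows, each a list of 7 numbers: the shift along the tool's x, y, z in mm, then the turn, a rotation vector about the tool's x, y, z in degrees, then the opening, from -1 (shut) to 1 (fully open). A call has exactly 5 rows; each row shifts and turns the commanded pose from where the row before left it, along the tool's axes as they then stand; what a row does not reach is not made up. A row lasts 1/10 s, in which the tool goes at most 50 mm and 8.59 degrees, less where a joint would pass 70% of its speed; a pose out of reach is approached as far as the arm can. A call with a gripper value outside its range is refused whole. The fingers move at their own pace and stop on an object; FORCE is the grip in N (left out, the last holds). Time passes only in rows, so rows that do not move let the fingers close, or fill a call up. It gives the time, the measured TCP pose, the force and the opening at its end, in the units of the state.
- bot.read_state(): the state, without advancing time (a new reading comes with each control period).
- bot.camera(name): name is "side" or "top" or "wrist"; returns a dict with "image" (480x640x3 uint8, blue, green, red), "fx", "fy", "cx", "cy" (pixels), "distortion" ([k1, k2, p1, p2, k3] as OpenCV has them; the pictures are not rectified), "pose" (4x4, takes a point from camera to world coordinates); the wrist camera has in their place "tool_from_camera" (4x4, takes a point from camera to tool coordinates, whose origin is the TCP and whose axes are the flange's). Camera axes: x right, y down, z forward; pixel columns grow to the right and rows downward; lengths in m; the calibration is good to about 2 mm. A picture is of the moment at which its call begins: read the wrist's pose just before it. There is no depth.
- bot.hand_in(): hands the job in, once; it reports no verdict.
Trained networks look in the newest picture that a camera, given by its name, has taken for a name from the list of things; names that differ only in an ending like _2 or _b are one class to them, and where a whole thing is asked for, a point or a joint stands for the part that bears it (a point fixed in the world has none). Each returns a list of dicts, best first, with "p" (0 to 1); they miss things now and then, are a little off and sometimes report something else, mostly with a low value. They report only what shows in the picture. A call takes as long as a camera call. They do not tell look-alikes from the thing itself.
- bot.masks_of(camera, label): "pixels" (480x640 bool, what is visible of it) and "box" ([centre column, centre row, width, height] in pixels, round what is visible of it).
- bot.landmark_of(camera, label): "xy" ([column, row] in pixels: a listed point, or the origin of a listed thing).
The state is a dict: "t": time; "qpos": joint angles; "qvel": joint speeds; "joint_torque": joint torques, N m; "eef_pos": TCP position; "tcp_rot": TCP orientation; "force": force on the tool from outside, world axes, zero at the start; "ft_torque": the same for the moment, N m; "gripper_width": opening from 0.0 (shut) to 1.0 (fully open).
Only numpy, scipy, OpenCV 4.12 (cv2) and the standard library are available. Lean on these libraries where they do the work, as an engineer would, in place of code of your own. Each camera call takes 0.05 s, during which the arm holds its last target.

## Task

A new gate has been hung in the low aluminium guard rail around the balance, and its corner has to be checked. With the gate shut, slide its barrel bolt fully home into the keeper; then pick up the blue square, lay it flat on the bench inside the guard and press its outer corner firmly into the corner between the gate and the side rail, so that both legs bear flush against them. Finish while still holding the square pressed there, gate bolted; leave the balance, the weight and the brown bottle undisturbed.

Things in the scene. Friction and masses are not known exactly. Their poses are not given: they have to be found in the camera images.
- side_rail: fixed bare aluminium profile on the bench, 30 mm wide, 40 mm high. Origin: on the bench at the inside corner of this rail and the shut gate. x runs along its inner face (body at x 0 to 345, y -30 to 0 mm, inner face y = 0); y along the shut gate's inner face, away from the rail; z up. Its place and yaw vary.
- guard: rest of the guard, fixed to the side rail, same frame as side_rail, 40 mm high: front piece beyond the gate at x -30 to 0, y 262 to 360 mm with the bolt's keeper on top, left rail (inner face y = 360), back rail (inner face x = 345). Inside is open bench, bar the balance and the weight.
- gate: hinged front bar, 30 x 40 mm profile 288 mm long, closing over the side rail's end, starts shut: x -30 to 0, y -30 to 258 mm of side_rail's frame, inner face x = 0. Origin: foot of the hinge pin at (0, -34) mm there; axes parallel when shut. Opens outwards, away from the balance (about +z); a weak spring (0.06 N m) shuts it, so unbolted it yields when pressed. Bolted: 1.5 mm play at the bolt.
- bolt (a joint): travel in m of the barrel bolt on top of the gate: 0 drawn back, 0.040 fully home at its stop, through the keeper. Starts at 0 to 0.010. Slides along the gate away from the hinge (+y of side_rail) against about 2.5 N of friction, stays where left; the tip enters the keeper at about 0.016.
- bolt_knob (a point): centre of the top of the bolt's black upright round knob, diameter 14 mm, top 95 mm above the bench; at (-15, 173 + travel) mm in side_rail's frame, moving with the bolt. The steel straps on both sides of it and the keeper reach up to 61 mm, so the knob's top 34 mm stands free all round to grip or push.
- square: loose blue cast carpenter's square, 0.3 to 0.5 kg, 18 mm thick, lying flat. From its outer corner (nose cut off 20 mm back): short leg 140 mm along +x, long leg (white ticks) 200 mm along +y, both 22 mm wide, joined by a diagonal brace 14 mm wide, 18 high, along (1, -1, 0). Origin: under the brace's middle. Grip it across, along (1, 1, 0). In the corner its axes match side_rail's; smooth faces.
- square_corner (a point): the square's outer corner, where its outer faces would meet (the nose itself is cut off), at its underside: (-75, -75, 0) mm from square's origin. It belongs at the origin of side_rail.
- balance: bystander: white low bench balance, 170 x 150 mm, 64 mm high with its round steel pan, 1.6 kg, standing loose inside the guard. Origin under its centre.
- weight: bystander: steel calibration weight with a small knob, diameter 36 mm, 55 mm high, standing inside the guard beside the side rail. Origin under its centre.
- reagent: bystander: brown glass bottle, diameter 64 mm, 130 mm high, standing on the bench. Origin under its centre.
There are look-alikes about, which are no part of the job. Of the things like the square, leave any that is red or turquoise; of the rest the larger one is meant.

How it is judged:
By the outcome, as a careful person would: the job done as asked, in the order asked, and still so for the second after the job is handed in, while the arm keeps its last pose, push and grip.
It also fails if it takes over 58 s, if anything falls off the work surface, if the arm or the gripper's body presses on something with over 40 N, if the wrist force passes 120 N, or if a joint passes its speed limit or range.

## Working session

There is one attempt and no reset: what is moved stays moved. The work goes in short steps, Python scripts to look and compute and a shell command to move; the robot and the scene stay as the last step left them, time stands still between calls to the robot, and variables do not carry over. Pictures are saved under pics/ and viewed, and the job is handed in when it is done.

```bash
ls; mkdir -p pics; python3 - <<'E'
from bench import bot
import cv2,numpy as np
s=bot.read_state();print(s)
for n in ["side","top","wrist"]:
    c=bot.camera(n);cv2.imwrite(f"pics/{n}0.png",c["image"])
    print(n,c["fx"],c["fy"],c["cx"],c["cy"],c["distortion"]);print(np.round(c.get("pose",c.get("tool_from_camera")),4).tolist())
E
```

```text
pics
{'t': 0.0, 'qpos': array([ 1.09350702,  0.61587413, -0.01259001,  1.42487513,  0.00812738,
        1.10340808, -0.04036775]), 'qvel': array([ 0.00145387, -0.00106351, -0.00076329,  0.00097622, -0.00180909,
        0.00110918,  0.00167008]), 'joint_torque': array([ 7.60686744e-04, -4.58930397e+01,  2.09109485e-01, -1.65741777e+01,
       -6.11654366e-02,  2.03807390e-02,  2.13571152e-04]), 'eef_pos': array([ 0.28283523, -0.58436589,  0.21751841]), 'tcp_rot': array([ 9.74695217e-01,  2.23534458e-01, -3.17488365e-04, -1.21625492e-03]), 'force': array([-0.6156899 , -0.06067793, -0.14832403]), 'ft_torque': array([0.00691444, 0.02593767, 0.03032049]), 'gripper_width': 1.002046411502736}
side 534.8381769473876 534.8381769473876 312.18578153849563 240.4990017684321 [0.03060004 0.         0.         0.         0.        ]
[[-0.9628, -0.1513, 0.2239, 0.2736], [-0.2702, 0.5275, -0.8054, 0.9158], [0.0038, -0.836, -0.5488, 0.7788], [0.0, 0.0, 0.0, 1.0]]
top 568.7396112076716 568.7396112076716 320.78650335826563 238.53237842013394 [-0.13229551  0.          0.          0.          0.        ]
[[0.0206, -0.9838, 0.1783, 0.2906], [-0.9995, -0.0245, -0.0197, -0.0947], [0.0237, -0.1778, -0.9838, 1.3784], [0.0, 0.0, 0.0, 1.0]]
wrist 344.8241360122287 344.8241360122287 319.4464388496105 241.0196313678421 [-0.02149189  0.          0.          0.          0.        ]
[[0.0002, -0.9582, -0.2863, 0.0795], [1.0, 0.0001, 0.0004, 0.0008], [-0.0003, -0.2863, 0.9582, -0.1662], [0.0, 0.0, 0.0, 1.0]]
```

View pics/side0.png

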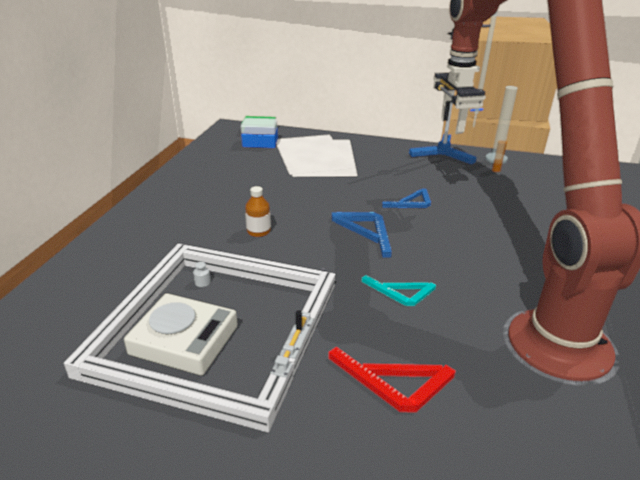

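View pics/top0.png

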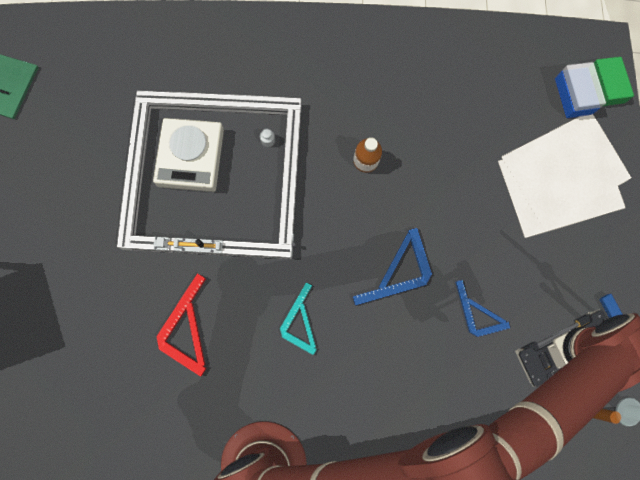

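View pics/wrist0.png

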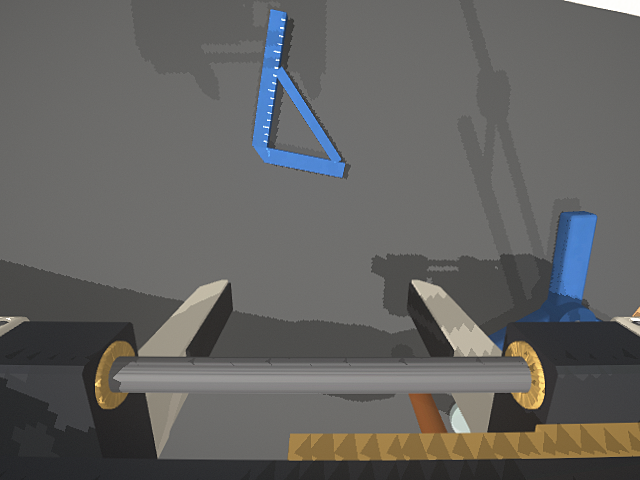

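Side view shows the guard (70–335, 245–425), knob at (298,320), large blue square around (365,230). Top view shows the guard at (118–300, 92–257), knob ~(200,243), and the large blue square with its corner ~(430,280) and ticked leg end ~(357,300). The smaller blue square is at (480,310).

```bash
cat > h.py <<'E'
import numpy as np,cv2
from scipy.optimize import least_squares
from scipy.spatial.transform import Rotation as R
def cam(bot,n):
    s=bot.read_state();c=bot.camera(n)
    K=np.array([[c["fx"],0,c["cx"]],[0,c["fy"],c["cy"]],[0,0,1]]);D=np.array(c["distortion"],float)
    if n=="wrist":
        T=np.eye(4);T[:3,:3]=R.from_quat(s["tcp_rot"]).as_matrix();T[:3,3]=s["eef_pos"];P=T@np.array(c["tool_from_camera"])
    else: P=np.array(c["pose"])
    return dict(img=c["image"],K=K,D=D,P=P)
def proj(c,X):
    X=np.atleast_2d(X).astype(float);W=np.linalg.inv(c["P"])
    return cv2.projectPoints(X,cv2.Rodrigues(W[:3,:3])[0],W[:3,3],c["K"],c["D"])[0].reshape(-1,2)
def ray(c,uv):
    u=cv2.undistortPoints(np.array(uv,float).reshape(-1,1,2),c["K"],c["D"]).reshape(-1,2)
    d=np.c_[u,np.ones(len(u))]@c["P"][:3,:3].T
    return c["P"][:3,3],d
def onz(c,uv,z):
    o,d=ray(c,uv);return o+d*((z-o[2])/d[:,2])[:,None]
def tri(cs,uvs):
    A=np.zeros((3,3));b=np.zeros(3)
    for c,uv in zip(cs,uvs):
        o,d=ray(c,uv);d=d[0]/np.linalg.norm(d[0]);M=np.eye(3)-np.outer(d,d);A+=M;b+=M@o
    X=np.linalg.solve(A,b)
    return X,[np.round(np.linalg.norm(proj(c,X)[0]-uv),1) for c,uv in zip(cs,uvs)]
def pose2(x,y,th,pts):
    c,s=np.cos(th),np.sin(th);p=np.asarray(pts,float)
    return np.c_[x+c*p[:,0]-s*p[:,1],y+s*p[:,0]+c*p[:,1],p[:,2]]
E
python3 - <<'E'
from bench import bot
from h import *
cs={n:cam(bot,n) for n in ["side","top"]}
for l in ["side_rail","gate","bolt_knob","square","square_corner","balance","weight","reagent"]:
    a={n:[(np.round(r["xy"],1).tolist(),round(float(r["p"]),2)) for r in bot.landmark_of(n,l)[:4]] for n in cs}
    print(l,a)
    if a["side"] and a["top"]:
        X,e=tri([cs["side"],cs["top"]],[np.array(a["side"][0][0]),np.array(a["top"][0][0])]);print("   ",np.round(X,4),e)
for n in cs:
    im=cs[n]["img"]
    x0,y0=(60,230) if n=="side" else (100,80)
    cv2.imwrite(f"pics/{n}z.png",cv2.resize(im[y0:y0+240,x0:x0+320],None,fx=2.5,fy=2.5,interpolation=cv2.INTER_CUBIC))
E
```

```text
side_rail {'side': [([319.2, 293.1], 0.94)], 'top': [([281.0, 245.7], 0.91)]}
    [ 0.5193 -0.0249 -0.005 ] [np.float64(0.7), np.float64(0.7)]
gate {'side': [([317.1, 289.3], 0.55), ([259.8, 230.7], 0.28)], 'top': [([296.3, 247.7], 0.81)]}
    [ 0.5263 -0.0613 -0.0253] [np.float64(2.5), np.float64(2.4)]
bolt_knob {'side': [([300.4, 311.1], 0.8)], 'top': [([196.4, 240.3], 0.71), ([429.8, 282.1], 0.69)]}
    [0.5084 0.1636 0.0997] [np.float64(1.4), np.float64(1.2)]
square {'side': [([404.7, 370.5], 0.81), ([351.9, 231.0], 0.74), ([402.3, 289.0], 0.73)], 'top': [([484.7, 310.5], 0.96), ([308.4, 324.1], 0.95), ([398.1, 262.2], 0.68), ([197.9, 335.1], 0.59)]}
    [ 0.3785 -0.8565 -1.0521] [np.float64(12.0), np.float64(12.4)]
square_corner {'side': [([377.4, 218.3], 0.89), ([409.9, 310.4], 0.8), ([429.2, 206.3], 0.63), ([410.2, 418.8], 0.63)], 'top': [([433.2, 283.2], 0.93), ([470.2, 340.3], 0.85), ([153.1, 343.6], 0.63), ([275.9, 336.7], 0.59)]}
    [ 0.4416 -0.4022 -0.0083] [np.float64(1.7), np.float64(2.0)]
balance {'side': [([183.3, 340.6], 0.85)], 'top': [([191.2, 156.7], 0.94)]}
    [0.7425 0.2105 0.0036] [np.float64(0.1), np.float64(0.1)]
weight {'side': [([199.5, 283.8], 0.71), ([376.0, 217.8], 0.56)], 'top': [([197.4, 240.4], 0.66), ([269.9, 138.9], 0.64)]}
    [0.5937 0.1885 0.1498] [np.float64(52.3), np.float64(43.0)]
reagent {'side': [], 'top': [([364.3, 161.1], 0.89)]}
```

View pics/topz.png

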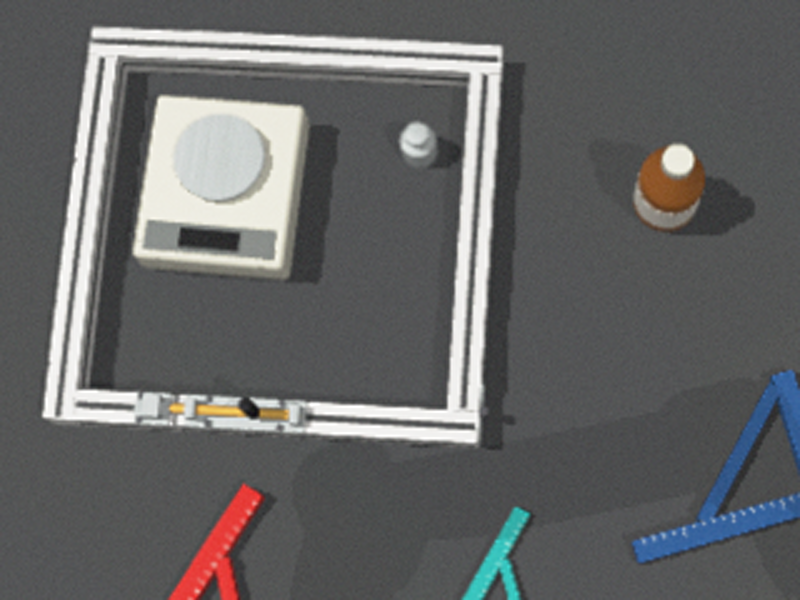

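View pics/sidez.png

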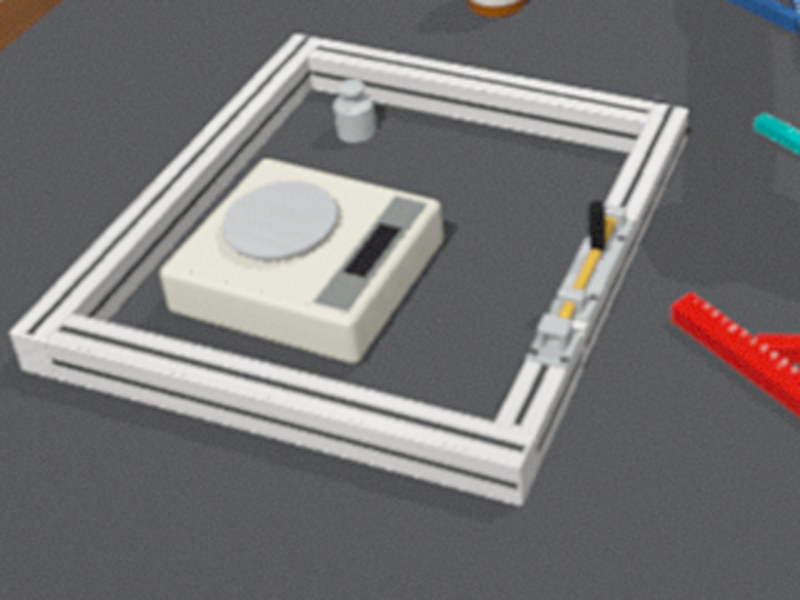

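```bash
cat > guardfit.py <<'E'
from bench import bot
from h import *
cs={n:cam(bot,n) for n in ["side","top"]}
tz=lambda x,y:(100+(x+.5)/2.5-.5,80+(y+.5)/2.5-.5)
sz=lambda x,y:(60+(x+.5)/2.5-.5,230+(y+.5)/2.5-.5)
obs=[("top",(375,-30,40),tz(502,46)),("top",(375,390,40),tz(93,28)),("top",(345,0,40),tz(470,73)),("top",(0,0,40),tz(447,408)),("top",(0,360,40),tz(77,391)),
("side",(375,-30,40),sz(300,35)),("side",(375,390,40),sz(15,335)),("side",(-30,390,40),sz(526,462)),("side",(0,360,40),sz(496,424)),("side",(345,0,40),sz(314,53)),("side",(0,0,40),sz(652,122)),("side",(-30,-30,40),sz(686,109))]
def f(p,full=False):
    r=[]
    for n,X,uv in obs:
        r.append(proj(cs[n],pose2(p[0],p[1],p[2],[np.array(X)/1000+[0,0,p[3]]]))[0]-uv)
    return np.array(r)
s=least_squares(lambda p:f(p).ravel(),[.52,-.02,0,0],loss="soft_l1")
print(s.x[:3],np.degrees(s.x[2]),"dz",s.x[3]);print(np.round(f(s.x),1).tolist())
np.save("guard.npy",s.x)
x,y,th,_=s.x
for n in cs:
    im=cs[n]["img"].copy()
    for z in (0,.04):
        for a in [[(-.03,-.03),(-.03,.39),(.375,.39),(.375,-.03)],[(0,0),(0,.36),(.345,.36),(.345,0)]]:
            q=np.round(proj(cs[n],pose2(x,y,th,[(u,v,z) for u,v in a]))).astype(int);cv2.polylines(im,[q],True,(0,0,255) if z else (0,255,0),1)
    for t in (0,.01):
        q=proj(cs[n],pose2(x,y,th,[(-.015,.173+t,.095)]))[0];print(n,t,q);cv2.circle(im,tuple(np.round(q).astype(int)),1,(255,0,255),-1)
    x0,y0=(60,230) if n=="side" else (100,80)
    cv2.imwrite(f"pics/{n}fit.png",cv2.resize(im[y0:y0+240,x0:x0+320],None,fx=2.5,fy=2.5,interpolation=cv2.INTER_NEAREST))
X,e=tri([cs["side"],cs["top"]],[np.array([300.4,311.1]),np.array([196.4,240.3])])
c,s_=np.cos(th),np.sin(th);d=X[:2]-[x,y];print("knob in rail",c*d[0]+s_*d[1],-s_*d[0]+c*d[1],X[2])
for nm,uvs in dict(bal=([183.3,340.6],[191.2,156.7]),w=([199.5,283.8],[269.9,138.9]),sq=([351.9,231.0],[398.1,262.2]),sqc=([377.4,218.3],[433.2,283.2])).items():
    X,e=tri([cs["side"],cs["top"]],[np.array(u) for u in uvs]);d=X[:2]-[x,y];print(nm,X,e,c*d[0]+s_*d[1],-s_*d[0]+c*d[1])
E
python3 guardfit.py
```

```text
[ 0.51642282 -0.02234156 -0.03098229] -1.7751545336584102 dz 0.00035256784827234205
[[0.4, 0.5], [-0.1, 0.3], [0.5, 0.1], [0.6, 1.5], [-0.1, 0.0], [-0.9, -0.3], [-1.0, -0.7], [-0.7, 2.3], [1.5, -0.5], [-1.7, 1.1], [-0.9, -0.3], [1.8, -0.2]]
side 0 [301.71288669 308.68167788]
side 0.01 [300.08163169 311.91141442]
top 0 [202.28530033 242.66106596]
top 0.01 [197.97075089 242.42012623]
knob in rail -0.013776706704772646 0.18556254705872585 0.09970592085020638
bal [0.7424669  0.21050666 0.00358105] [np.float64(0.1), np.float64(0.1)] 0.21872258000301922 0.23973871567307953
w [ 0.80087651  0.01406222 -0.0097513 ] [np.float64(0.8), np.float64(0.7)] 0.28318949002498894 0.045197925782754195
sq [ 0.49461992 -0.3143256  -0.00789436] [np.float64(2.7), np.float64(3.0)] -0.012747550864862935 -0.2925193098275162
sqc [ 0.44160029 -0.40217146 -0.00829201] [np.float64(1.7), np.float64(2.0)] -0.06302049859425382 -0.3819654165686785
```

View pics/topfit.png

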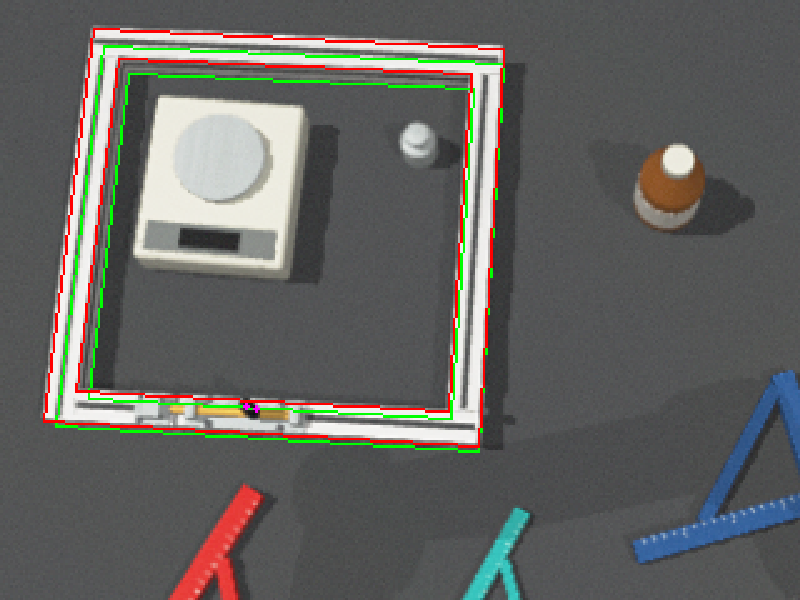

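View pics/sidefit.png

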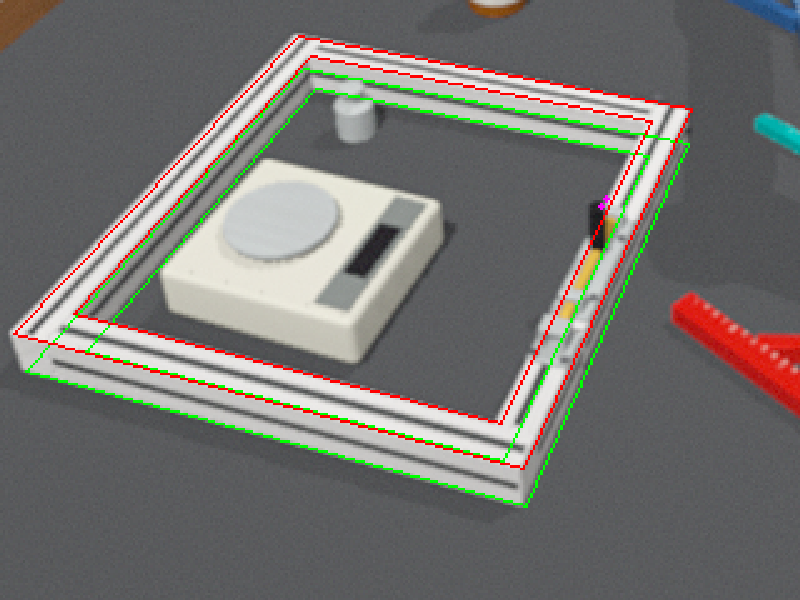

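The fitted wireframe lies on the guard edges in both views (residuals ~1 px): origin ≈(0.516,−0.022), yaw −1.8°. The knob is at about rail (−14,183). First, the approach to the bolt.

```bash
cat > plan.py <<'E'
# plan.py n x y z phi_deg(tool x heading): prints how far to go, as n rows
import sys
from bench import bot
from h import *
n=int(sys.argv[1]);tx,ty,tz,ph=map(float,sys.argv[2:6])
s=bot.read_state();r0=R.from_quat(s["tcp_rot"]);p=s["eef_pos"].copy();tgt=np.array([tx,ty,tz])
rt=R.from_matrix(np.c_[[np.cos(np.radians(ph)),np.sin(np.radians(ph)),0],[np.sin(np.radians(ph)),-np.cos(np.radians(ph)),0],[0,0,-1]])
rv=(r0.inv()*rt).as_rotvec()
print("now",np.round(p,4),"phi",round(float(np.degrees(np.arctan2(*r0.as_matrix()[[1,0],0]))),2),"t",round(s["t"],2),"turn",np.round(np.degrees(rv),2),"dist mm",round(1000*np.linalg.norm(tgt-p),1))
r=r0
for i in range(n):
    d=r.inv().apply((tgt-p0)/n if 0 else (tgt-s["eef_pos"])/n)*1000
    print(np.round(d,1).tolist(),np.round(np.degrees(rv)/n,2).tolist())
    r=r*R.from_rotvec(rv/n)
E
cat > r2w.py <<'E'
import numpy as np
def r2w(x,y):
    g=np.load("guard.npy");c,s=np.cos(g[2]),np.sin(g[2]);x/=1000;y/=1000
    return g[0]+c*x-s*y,g[1]+s*x+c*y
if __name__=="__main__":
    import sys;print(np.round(r2w(float(sys.argv[1]),float(sys.argv[2])),4))
E
python3 r2w.py -15 130; python3 r2w.py -15 180; python3 plan.py 15 0.505 0.108 0.2 88.2
```

```text
[0.5055 0.1081]
[0.507 0.158]
now [ 0.2832 -0.585   0.2186] phi 25.83 t 1.15 turn [-0.000e+00 -1.000e-02 -6.237e+01] dist mm 727.9
[33.4, -35.1, 1.2] [-0.0, -0.0, -4.16]
[35.9, -32.6, 1.2] [-0.0, -0.0, -4.16]
[38.2, -29.9, 1.2] [-0.0, -0.0, -4.16]
[40.2, -27.1, 1.2] [-0.0, -0.0, -4.16]
[42.1, -24.1, 1.2] [-0.0, -0.0, -4.16]
[43.7, -21.0, 1.2] [-0.0, -0.0, -4.16]
[45.1, -17.8, 1.2] [-0.0, -0.0, -4.16]
[46.3, -14.4, 1.2] [-0.0, -0.0, -4.16]
[47.2, -11.0, 1.2] [-0.0, -0.0, -4.16]
[47.9, -7.6, 1.2] [-0.0, -0.0, -4.16]
[48.3, -4.1, 1.2] [-0.0, -0.0, -4.16]
[48.5, -0.6, 1.2] [-0.0, -0.0, -4.16]
[48.4, 2.9, 1.2] [-0.0, -0.0, -4.16]
[48.1, 6.4, 1.2] [-0.0, -0.0, -4.16]
[47.5, 9.9, 1.2] [-0.0, -0.0, -4.16]
```

```bash
python3 -m crank '[[33,-35,0,0,0,-4.2,-1],[36,-33,0,0,0,-4.2,-1],[38,-30,0,0,0,-4.2,-1],[40,-27,0,0,0,-4.2,-1],[42,-24,0,0,0,-4.2,-1]]' 20; python3 - <<'E'
from bench import bot
from h import *
import pickle
c=cam(bot,"wrist");cv2.imwrite("pics/w1.png",c["img"]);pickle.dump(c,open("w1.pkl","wb"))
for l in ["square","square_corner"]:
  for r in bot.landmark_of("wrist",l)[:3]: print(l,r["xy"],r["p"],onz(c,r["xy"],0))
E
```

```text
t: 1.65
eef_pos: [0.3565, -0.3525, 0.219]
tcp_rot: [0.917, 0.399, 0.0, 0.0]
force: [0.3, -0.7, -1.0]
gripper_width: 0.62
square [121.7, 47.6] 0.8 [[ 0.32578672 -0.09394485  0.        ]]
square [379.0, 93.0] 0.66 [[ 0.48729653 -0.30429271  0.        ]]
square [421.5, 306.1] 0.57 [[ 0.36783406 -0.52727259  0.        ]]
square_corner [54.4, 5.9] 0.96 [[ 0.30666948 -0.02366683  0.        ]]
square_corner [361.8, 320.1] 0.75 [[ 0.30101613 -0.49130382  0.        ]]
square_corner [400.2, 196.4] 0.68 [[ 0.43486888 -0.40304151  0.        ]]
```

View pics/w1.png

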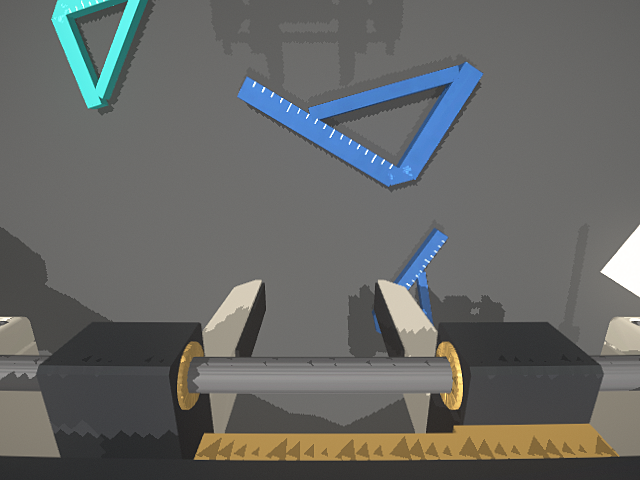

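Wrist view shows the large blue square: long-leg end (240,85), nose (397,185), short-leg end (470,70). The small one is at (425,270). I continue to the bolt.

```bash
python3 -m crank '[[44,-21,0,0,0,-4.2,-1],[45,-18,0,0,0,-4.2,-1],[46,-14,0,0,0,-4.2,-1],[47,-11,0,0,0,-4.2,-1],[48,-8,0,0,0,-4.2,-1]]'; python3 plan.py 5 0.505 0.108 0.2 88.2; python3 - <<'E'
from bench import bot
from h import *
import pickle
c=cam(bot,"wrist");cv2.imwrite("pics/w2.png",c["img"]);pickle.dump(c,open("w2.pkl","wb"))
E
```

```text
t: 2.3
eef_pos: [0.4293, -0.1235, 0.219]
tcp_rot: [0.83, 0.557, 0.0, 0.001]
force: [0.5, 0.8, -0.5]
gripper_width: 0.061
now [ 0.4293 -0.1235  0.219 ] phi 67.76 t 2.3 turn [  0.09   0.05 -20.44] dist mm 244.3
[48.6, -3.5, 3.8] [0.02, 0.01, -4.09]
[48.7, -0.0, 3.8] [0.02, 0.01, -4.09]
[48.6, 3.4, 3.8] [0.02, 0.01, -4.09]
[48.2, 6.9, 3.8] [0.02, 0.01, -4.09]
[47.6, 10.3, 3.8] [0.02, 0.01, -4.09]
```

View pics/w2.png

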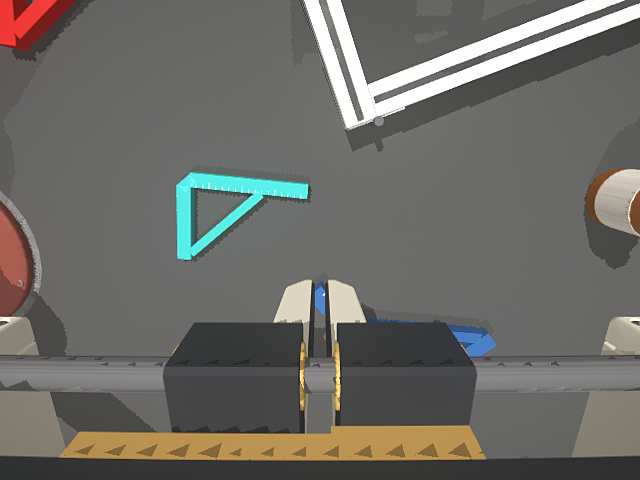

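Wrist view shows the hinge corner of guard/gate at about (375,110). I move on, a bit short of the knob.

```bash
python3 -m crank '[[48,-4,2,0,0,-4.1,-1],[48,0,2,0,0,-4.1,-1],[48,3,2,0,0,-4.1,-1],[48,7,2,0,0,-4.1,-1],[44,10,2,0,0,-4.1,-1]]'; python3 - <<'E'
from bench import bot
from h import *
import pickle
from r2w import r2w
c=cam(bot,"wrist");im=c["img"].copy();pickle.dump(c,open("w3.pkl","wb"))
for l in ["bolt_knob","side_rail"]:
  for r in bot.landmark_of("wrist",l)[:3]: print(l,r["xy"],r["p"],onz(c,r["xy"],.095))
for X,z in [((0,0),.04),((0,0),0),((0,258),.04),((-30,258),.04),((-30,-30),.04),((-15,178),.095)]:
    q=proj(c,[[*r2w(*X),z]])[0];print(X,z,q.round(1));cv2.circle(im,tuple(int(v) for v in q),3,(0,0,255),1)
cv2.imwrite("pics/w3.png",im)
E
python3 plan.py 5 0.5055 0.108 0.07 88.2
```

```text
t: 2.85
eef_pos: [0.5035, 0.1034, 0.2087]
tcp_rot: [0.717, 0.697, 0.0, 0.001]
force: [0.3, -0.1, 0.1]
gripper_width: 0.003
bolt_knob [324.5, 166.6] 0.63 [[0.5094499  0.16038233 0.095     ]]
bolt_knob [496.1, 443.4] 0.17 [[ 0.6817997  -0.12775402  0.095     ]]
(0, 0) 0.04 [334.2 331.5]
(0, 0) 0 [332.8 313.8]
(0, 258) 0.04 [338.2  75.4]
(-30, 258) 0.04 [304.5  75.3]
(-30, -30) 0.04 [307.2 354.9]
(-15, 178) 0.095 [321.5 172.2]
now [0.503  0.1052 0.2084] phi 88.51 t 3.0 turn [ 0.03 -0.1   0.31] dist mm 138.5
[0.5, 0.5, 27.7] [0.01, -0.02, 0.06]
[0.5, 0.5, 27.7] [0.01, -0.02, 0.06]
[0.5, 0.5, 27.7] [0.01, -0.02, 0.06]
[0.5, 0.5, 27.7] [0.01, -0.02, 0.06]
[0.6, 0.5, 27.7] [0.01, -0.02, 0.06]
```

View pics/w3.png

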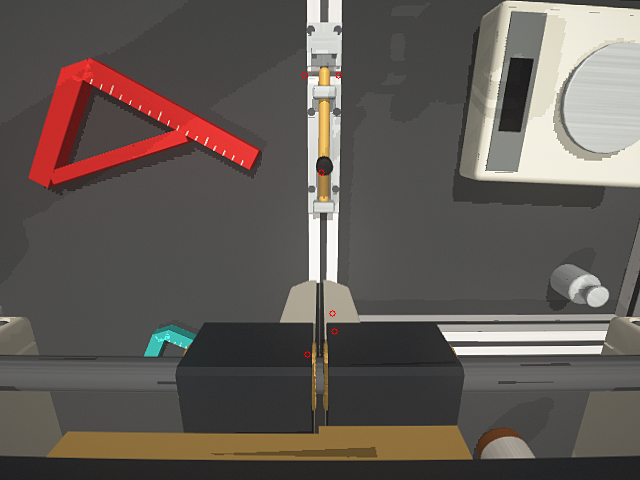

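The knob is at (324,166), about 3 px right of prediction, so its world position is ≈(0.509,0.160). The keeper is at (323,50). I lower beside the knob, then push.

```bash
python3 -m crank '[[0,1,28,0,0,0,-1],[0,1,28,0,0,0,-1],[0,1,28,0,0,0,-1],[0,1,28,0,0,0,-1],[0,1,26,0,0,0,-1]]' 
python3 -m crank '[[15,0,0,0,0,0,-1],[15,0,0,0,0,0,-1],[10,0,0,0,0,0,-1],[5,0,0,0,0,0,-1],[5,0,0,0,0,0,-1]]'; python3 - <<'E'
from bench import bot
import cv2
c=bot.camera("wrist");cv2.imwrite("pics/w4.png",c["image"])
E
```

```text
t: 3.5
eef_pos: [0.5074, 0.0993, 0.0694]
tcp_rot: [0.719, 0.695, -0.001, 0.001]
force: [0.5, -0.0, 0.1]
gripper_width: 0.006
t: 4.0
eef_pos: [0.509, 0.1525, 0.0718]
tcp_rot: [0.717, 0.697, 0.0, 0.001]
force: [0.7, -2.8, 2.4]
gripper_width: 0.005
```

View pics/w4.png

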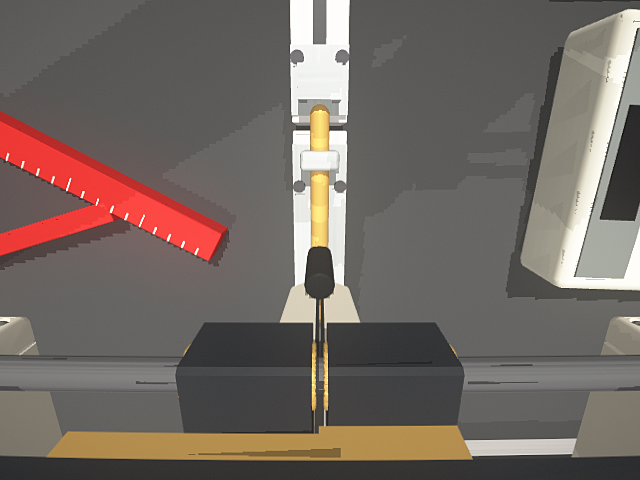

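The fingers are centred behind the knob (319,270) and touching it. I push on.

```bash
python3 -m crank '[[5,0,0,0,0,0,-1],[5,0,0,0,0,0,-1],[5,0,0,0,0,0,-1],[4,0,0,0,0,0,-1],[2,0,0,0,0,0,-1]]';python3 -m crank '[[2,0,0,0,0,0,-1],[2,0,0,0,0,0,-1],[1,0,0,0,0,0,-1],[1,0,0,0,0,0,-1],[1,0,0,0,0,0,-1]]'
```

```text
t: 4.55
eef_pos: [0.5088, 0.1747, 0.0707]
tcp_rot: [0.717, 0.697, 0.0, -0.0]
force: [0.4, -3.5, 1.5]
gripper_width: 0.004
t: 5.05
eef_pos: [0.5091, 0.176, 0.0706]
tcp_rot: [0.718, 0.696, -0.003, 0.002]
force: [-0.4, -10.2, 6.3]
gripper_width: 0.007
```

```bash
python3 -m crank '[[1,0,0,0,0,0,-1],[1,0,0,0,0,0,-1],[1,0,0,0,0,0,-1],[0,0,0,0,0,0,-1],[0,0,0,0,0,0,-1]]';python3 - <<'E'
from bench import bot
import cv2
from h import *
from r2w import r2w
cs={n:cam(bot,n) for n in ["side","top","wrist"]}
cv2.imwrite("pics/w5.png",cs["wrist"]["img"])
im=cs["side"]["img"].copy();
for t in (0,.02,.04):
    q=proj(cs["side"],[[*r2w(-15,173+1000*t),.095]])[0];print(t,q)
cv2.imwrite("pics/s5.png",cv2.resize(im[280:400,220:380],None,fx=5,fy=5,interpolation=cv2.INTER_CUBIC))
E
```

```text
t: 5.55
eef_pos: [0.5093, 0.1761, 0.0706]
tcp_rot: [0.719, 0.695, -0.005, 0.003]
force: [0.7, -12.7, 8.1]
gripper_width: 0.005
0 [301.71288669 308.68167788]
0.02 [298.42482185 315.19188247]
0.04 [295.03203765 321.90998862]
```

View pics/w5.png

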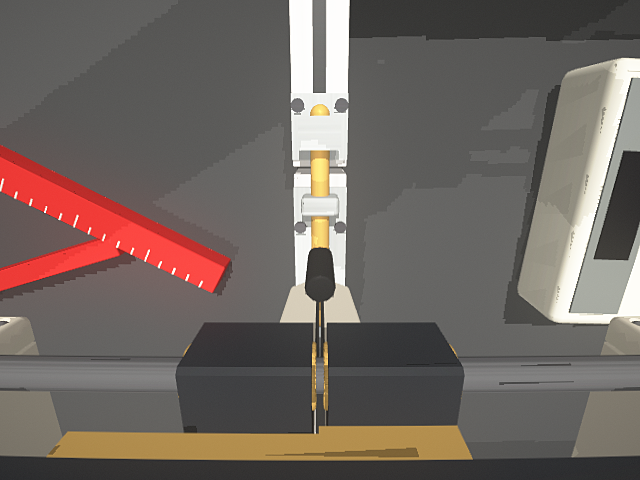

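View pics/s5.png

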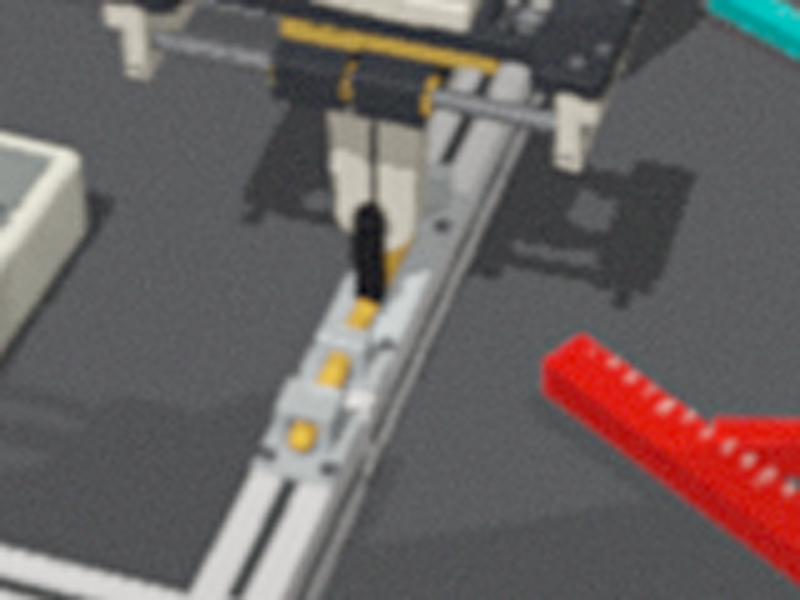

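The bolt tip emerges past the keeper (wrist (320,108), side crop (300,435)). The knob sits where the home position predicts, and force rises without further motion, so it is at its stop. I back off, lift and turn towards the square.

```bash
python3 -m crank '[[-8,0,0,0,0,0,-1],[-25,0,-10,0,0,0,-1],[-20,0,-40,0,0,0,-1],[-20,0,-45,0,0,0,0],[-20,0,-45,0,0,0,1]]'; python3 - <<'E'
from bench import bot
from h import *
import pickle
from r2w import r2w
c=cam(bot,"wrist");im=c["img"].copy();pickle.dump(c,open("w6.pkl","wb"));cv2.imwrite("pics/w6.png",im)
E
python3 plan.py 11 0.505 -0.25 0.25 146
```

```text
t: 6.2
eef_pos: [0.5058, 0.0922, 0.2117]
tcp_rot: [0.717, 0.698, 0.001, -0.001]
force: [1.7, 0.7, 0.3]
gripper_width: 0.132
now [0.5105 0.0892 0.219 ] phi 88.13 t 6.25 turn [  0.75   0.27 -57.87] dist mm 340.6
[-30.8, 0.5, -2.9] [0.07, 0.02, -5.26]
[-30.7, -2.3, -2.9] [0.07, 0.02, -5.26]
[-30.4, -5.1, -2.9] [0.07, 0.02, -5.26]
[-29.8, -7.9, -2.9] [0.07, 0.02, -5.26]
[-29.0, -10.6, -2.9] [0.07, 0.02, -5.26]
[-27.9, -13.2, -2.9] [0.07, 0.02, -5.26]
[-26.5, -15.7, -2.9] [0.07, 0.02, -5.26]
[-25.0, -18.1, -2.9] [0.07, 0.02, -5.26]
[-23.2, -20.3, -2.9] [0.07, 0.02, -5.26]
[-21.3, -22.3, -2.9] [0.07, 0.02, -5.26]
[-19.1, -24.2, -2.8] [0.07, 0.02, -5.26]
```

View pics/w6.png

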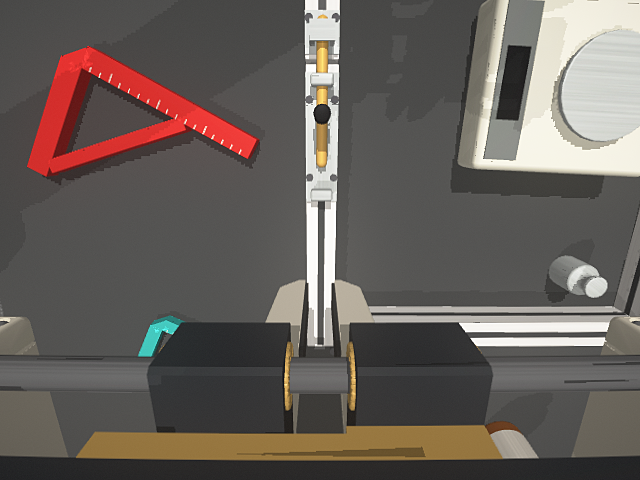

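Bolt home and left there (tip at (322,18) past the keeper). I take the first half of the trip and look at the corner.

```bash
python3 -m crank '[[-31,0,-10,0,0,-5.3,1],[-31,-2,-10,0,0,-5.3,1],[-30,-5,-10,0,0,-5.3,1],[-30,-8,-10,0,0,-5.3,1],[-29,-11,-10,0,0,-5.3,1]]'; python3 - <<'E'
from bench import bot
from h import *
import pickle
from r2w import r2w
c=cam(bot,"wrist");im=c["img"].copy();pickle.dump(c,open("w7.pkl","wb"))
for X,z in [((0,0),.04),((0,0),0),((100,0),.04),((100,-30),.04),((0,100),.04),((-30,100),.04),((-30,-30),.04),((100,0),0),((0,100),0)]:
    q=proj(c,[[*r2w(*X),z]])[0];cv2.circle(im,tuple(int(v) for v in q),3,(0,0,255) if z else (0,255,0),1)
cv2.imwrite("pics/w7.png",im)
E
python3 plan.py 6 0.505 -0.25 0.27 146
```

```text
t: 6.75
eef_pos: [0.5044, -0.0627, 0.2607]
tcp_rot: [0.536, 0.844, 0.001, -0.0]
force: [1.1, 0.2, -0.2]
gripper_width: 0.6
now [ 0.5051 -0.0704  0.2617] phi 114.77 t 6.8 turn [-1.000e-02  2.500e-01 -3.123e+01] dist mm 179.8
[-27.2, -12.5, -1.3] [-0.0, 0.04, -5.21]
[-25.9, -15.0, -1.3] [-0.0, 0.04, -5.21]
[-24.5, -17.3, -1.3] [-0.0, 0.04, -5.21]
[-22.8, -19.4, -1.3] [-0.0, 0.04, -5.21]
[-20.9, -21.4, -1.4] [-0.0, 0.04, -5.21]
[-18.9, -23.2, -1.4] [-0.0, 0.04, -5.21]
```

View pics/w7.png

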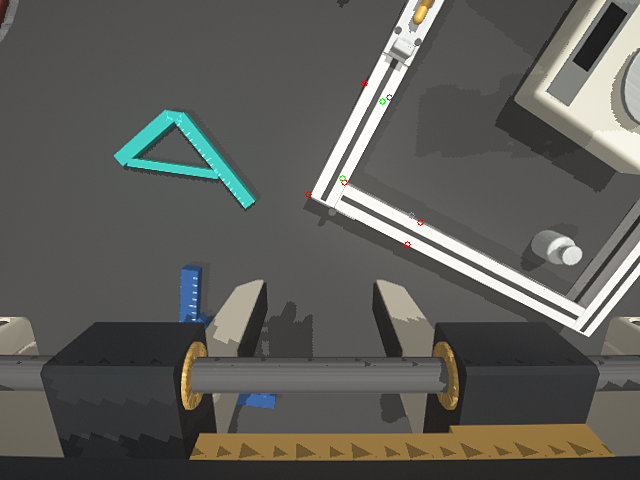

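The predicted corner marks lie within ~3 px of the real corner (345,182). I hold still once for a sharp measurement.

```bash
python3 -m crank '[[0,0,0,0,0,0,1],[0,0,0,0,0,0,1],[0,0,0,0,0,0,1],[0,0,0,0,0,0,1],[0,0,0,0,0,0,1]]'; python3 - <<'E'
from bench import bot
from h import *
import pickle
from r2w import r2w
c=cam(bot,"wrist");im=c["img"].copy();pickle.dump(c,open("w8.pkl","wb"))
L=[((0,0),.04),((0,0),0),((100,0),.04),((100,-30),.04),((0,100),.04),((-30,100),.04),((-30,-30),.04),((100,0),0),((0,100),0)]
x0,y0=280,60
big=cv2.resize(im[y0:y0+200,x0:x0+200],None,fx=3,fy=3,interpolation=cv2.INTER_CUBIC)
for X,z in L:
    q=proj(c,[[*r2w(*X),z]])[0];print(X,z,q.round(1));q=(q-[x0,y0]+.5)*3-.5;cv2.circle(big,tuple(int(v) for v in q),3,(0,0,255) if z else (0,255,0),1)
cv2.imwrite("pics/w8.png",big)
E
```

```text
t: 7.3
eef_pos: [0.5041, -0.0623, 0.2605]
tcp_rot: [0.538, 0.843, 0.0, -0.0]
force: [-0.6, -0.8, -0.3]
gripper_width: 0.993
(0, 0) 0.04 [344.8 183. ]
(0, 0) 0 [342.5 178.9]
(100, 0) 0.04 [421.4 222.3]
(100, -30) 0.04 [408.  244.5]
(0, 100) 0.04 [389.5  97.2]
(-30, 100) 0.04 [364.4  83.2]
(-30, -30) 0.04 [308.8 194.9]
(100, 0) 0 [412.4 214.9]
(0, 100) 0 [382.8 101.2]
```

View pics/w8.png

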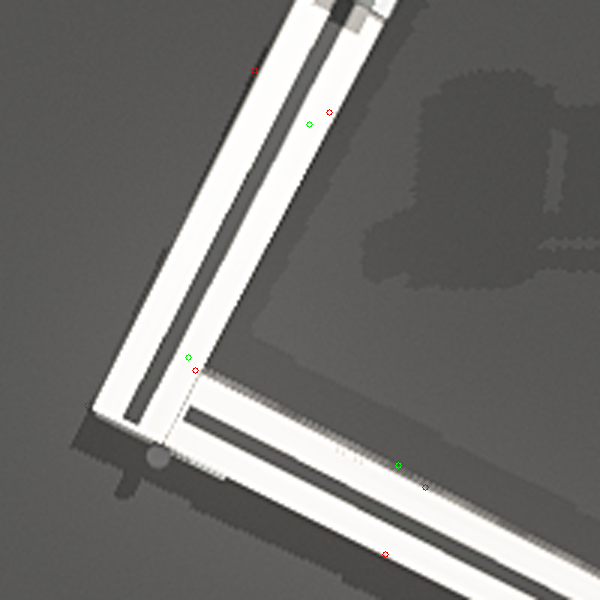

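```bash
python3 - <<'E'
import numpy as np
g=np.load("guard.npy");np.save("guard_cam.npy",g);g[0]+=.002;np.save("guard.npy",g)
E
python3 plan.py 8 0.55 -0.35 0.27 146
```

```text
now [ 0.5041 -0.0625  0.2606] phi 114.91 t 7.35 turn [ 1.000e-02 -2.000e-02 -3.109e+01] dist mm 291.2
[-35.0, -9.9, -1.2] [0.0, -0.0, -3.89]
[-34.2, -12.3, -1.2] [0.0, -0.0, -3.89]
[-33.3, -14.6, -1.2] [0.0, -0.0, -3.89]
[-32.3, -16.8, -1.2] [0.0, -0.0, -3.89]
[-31.1, -19.0, -1.2] [0.0, -0.0, -3.89]
[-29.7, -21.0, -1.2] [0.0, -0.0, -3.89]
[-28.2, -23.0, -1.2] [0.0, -0.0, -3.89]
[-26.6, -24.8, -1.2] [0.0, -0.0, -3.89]
```

```bash
python3 -m crank '[[-35,-10,-1,0,0,-3.9,1],[-34,-12,-1,0,0,-3.9,1],[-33,-15,-1,0,0,-3.9,1],[-32,-17,-1,0,0,-3.9,1],[-31,-19,-1,0,0,-3.9,1]]';python3 -m crank '[[-30,-21,-1,0,0,-3.9,1],[-28,-23,-1,0,0,-3.9,1],[-27,-25,-1,0,0,-3.9,1],[0,0,0,0,0,0,1],[0,0,0,0,0,0,1]]'; python3 - <<'E'
from bench import bot
from h import *
import pickle
c=cam(bot,"wrist");im=c["img"].copy();pickle.dump(c,open("w9.pkl","wb"));cv2.imwrite("pics/w9.png",im)
E
```

```text
t: 7.85
eef_pos: [0.532, -0.2438, 0.2657]
tcp_rot: [0.387, 0.922, 0.0, 0.0]
force: [0.7, 0.5, -0.1]
gripper_width: 0.999
t: 8.35
eef_pos: [0.5491, -0.3511, 0.2678]
tcp_rot: [0.293, 0.956, 0.001, -0.001]
force: [0.1, 1.0, -0.2]
gripper_width: 1.007
```

View pics/w9.png

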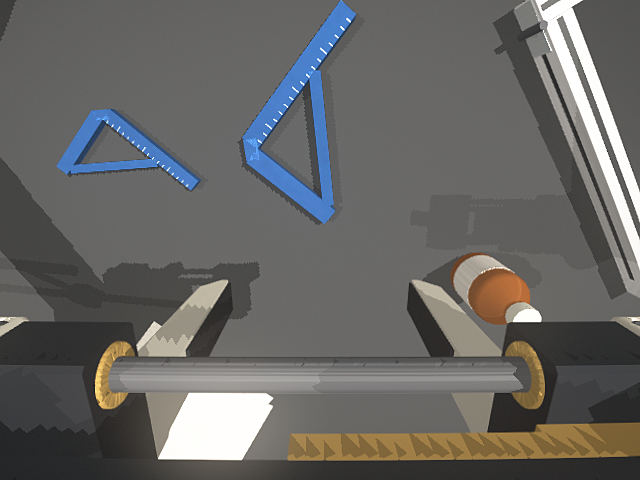

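Big blue square: long-leg end (345,8), nose (250,150), short-leg end (325,215). The bottle is at (495,290). I fit the square's model to its blue silhouette.

```bash
cat > sqfit.py <<'E'
from bench import bot
from h import *
import pickle
from scipy.optimize import minimize
w=pickle.load(open("w9.pkl","rb"))
cs=dict(wrist=w,top=cam(bot,"top"),side=cam(bot,"side"))
# parts in square frame from corner (mm)
parts=[[(0,20),(20,0),(140,0),(140,22),(22,22)],[(0,20),(20,0),(22,22),(22,200),(0,200)]]
h=7*np.sqrt(.5)
# brace: centre line x+y=150
parts.append([(22,128+9.9),(22,128-9.9),(128-9.9,22),(128+9.9,22)])
def render(c,p,S):
    m=np.zeros((480*S,640*S),np.uint8)
    for q in parts:
        X=[(x/1000,y/1000,p[3]+z) for z in (0,.018) for x,y in q]
        uv=proj(c,pose2(p[0],p[1],p[2],X));uv=(uv+.5)*S-.5
        cv2.fillConvexPoly(m,cv2.convexHull(np.round(uv*16).astype(np.int32).reshape(-1,1,2)),255,shift=4)
    return cv2.resize(m,(640,480),interpolation=cv2.INTER_AREA)/255.
def mask(c,p):
    hsv=cv2.cvtColor(c["img"],cv2.COLOR_BGR2HSV)
    m=cv2.inRange(hsv,(100,110,40),(125,255,255))
    m=cv2.morphologyEx(m,cv2.MORPH_CLOSE,np.ones((3,3)))
    roi=cv2.dilate((render(c,p,1)>0).astype(np.uint8),np.ones((25,25)))
    return (m>0)*(roi>0)*1.0
def fit(names,p0,fz):
    M={n:mask(cs[n],p0) for n in names}
    def cost(v):
        p=[v[0],v[1],v[2]/10,v[3] if fz else 0]
        return sum(np.abs(render(cs[n],p,4)-M[n]).sum()/M[n].sum() for n in names)
    v0=np.array([p0[0],p0[1],p0[2]*10,0]);v0=v0 if fz else v0[:3]
    sim=np.vstack([v0]+[v0+d for d in np.eye(len(v0))*[.01,.01,.5,.005][:len(v0)]])
    s=minimize(cost,v0,method="Nelder-Mead",options=dict(initial_simplex=sim,xatol=5e-5,fatol=1e-4,maxiter=400))
    v=s.x;return np.array([v[0],v[1],v[2]/10,v[3] if fz else 0]),s.fun,M
if __name__=="__main__":
    p0=[.4416,-.402,np.radians(14),0]
    for names,fz in [(["wrist"],0),(["top"],0),(["side"],0),(["wrist","top","side"],1)]:
        p,f,M=fit(names,p0,fz);o=pose2(*p[:3],[(.075,.075,0)])[0]
        print(names,"corner",p[:2].round(4),"yaw",np.degrees(p[2]).round(2),"z",p[3].round(4),"cost",round(f,3),"origin",o.round(4))
        if names==["wrist"]:
            np.save("sq.npy",p);im=w["img"].copy();r=(render(w,p,4)>.5).astype(np.uint8)
            cv2.drawContours(im,cv2.findContours(r,cv2.RETR_LIST,cv2.CHAIN_APPROX_NONE)[0],-1,(0,0,255),1);cv2.imwrite("pics/sqfit.png",im[0:300])
    for r in bot.landmark_of("top","reagent"): print("reagent",onz(cs["top"],r["xy"],0),r["p"])
    for r in bot.landmark_of("side","reagent"): print("reagent",onz(cs["side"],r["xy"],0),r["p"])
    print("bottle from wrist mouth",onz(w,[(523,314)],.13))
E
python3 sqfit.py
```

```text
['wrist'] corner [ 0.4368 -0.4007] yaw 17.03 z 0.0 cost 0.042 origin [ 0.4866 -0.307   0.    ]
['top'] corner [ 0.4373 -0.3991] yaw 17.07 z 0.0 cost 0.071 origin [ 0.487  -0.3054  0.    ]
['side'] corner [ 0.4374 -0.3991] yaw 16.9 z 0.0 cost 0.12 origin [ 0.4874 -0.3056  0.    ]
['wrist', 'top', 'side'] corner [ 0.4372 -0.4003] yaw 17.05 z -0.0007 cost 0.287 origin [ 0.4869 -0.3066  0.    ]
reagent [[ 0.74993758 -0.23325055  0.        ]] 0.98
reagent [[ 0.73646548 -0.23898505  0.        ]] 0.69
bottle from wrist mouth [[ 0.73393008 -0.23311616  0.13      ]]
```

```bash
sleep 1
```

```text
(no output)
```

View pics/sqfit.png

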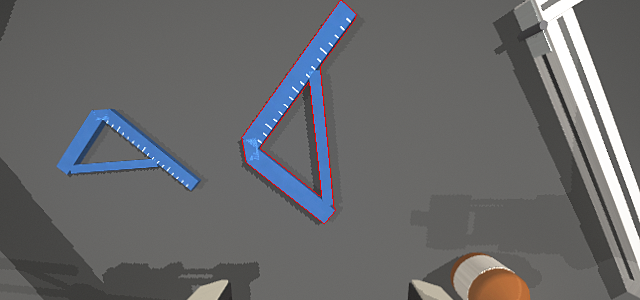

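The fit agrees across all three cameras: origin ≈(0.487,−0.306), yaw 17.05°, on the bench. That means heading φ=152, with the jaws half open.

```bash
python3 plan.py 4 0.4868 -0.3066 0.08 152.05
```

```text
now [ 0.5497 -0.3491  0.2692] phi 146.18 t 8.6 turn [ 0.02  0.01 -5.87] dist mm 203.8
[19.0, 0.1, 47.3] [0.0, 0.0, -1.47]
[19.0, 0.6, 47.3] [0.0, 0.0, -1.47]
[18.9, 1.0, 47.3] [0.0, 0.0, -1.47]
[18.9, 1.5, 47.3] [0.0, 0.0, -1.47]
```

```bash
python3 -m crank '[[19,0,44,0,0,-1.5,0],[19,0.6,44,0,0,-1.5,0],[19,1,44,0,0,-1.5,0],[19,1.5,44,0,0,-1.4,0],[0,0,10,0,0,0,0]]'; python3 -m crank '[[0,0,0,0,0,0,0],[0,0,0,0,0,0,0],[0,0,0,0,0,0,0],[0,0,0,0,0,0,0],[0,0,0,0,0,0,0]]';python3 plan.py 4 0.4868 -0.3066 0.004 152.05;  python3 - <<'E'
from bench import bot
from h import *
c=cam(bot,"wrist");im=c["img"].copy();
p=np.load("sq.npy");q=proj(c,pose2(*p[:3],[(.075,.075,0.018),(.022,.128,.018),(.128,.022,.018)]))
for v in q: cv2.circle(im,tuple(int(a) for a in v),3,(0,0,255),1)
cv2.imwrite("pics/w10.png",im)
E
```

```text
t: 9.1
eef_pos: [0.4807, -0.3052, 0.0788]
tcp_rot: [0.241, 0.97, 0.001, -0.006]
force: [-0.1, -0.2, -0.3]
gripper_width: 0.619
t: 9.6
eef_pos: [0.4871, -0.3088, 0.0838]
tcp_rot: [0.243, 0.97, -0.0, 0.001]
force: [0.2, -0.1, 0.0]
gripper_width: 0.5
now [ 0.4871 -0.3088  0.0838] phi 151.91 t 9.6 turn [-0.    0.14 -0.14] dist mm 79.8
[0.4, 0.4, 19.9] [-0.0, 0.03, -0.04]
[0.4, 0.4, 19.9] [-0.0, 0.03, -0.04]
[0.4, 0.4, 19.9] [-0.0, 0.03, -0.04]
[0.3, 0.4, 19.9] [-0.0, 0.03, -0.04]
```

View pics/w10.png

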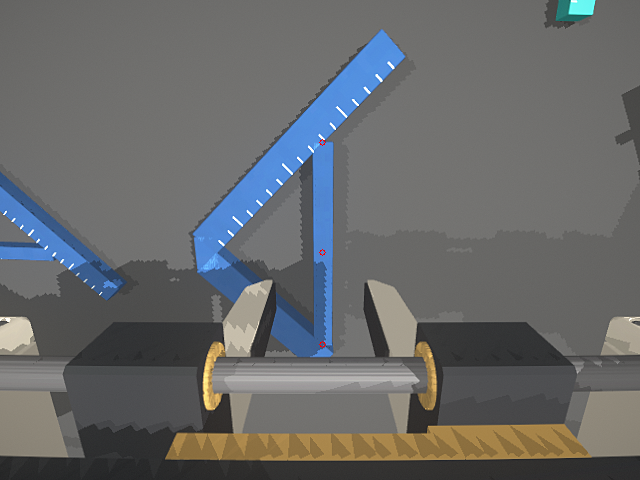

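The brace runs straight between the fingers (col ~322), as predicted. I descend and grip.

```bash
python3 -m crank '[[0.4,0.5,20,0,0,0,0],[0.4,0.4,20,0,0,0,0],[0.4,0.4,20,0,0,0,0],[0,0.4,12,0,0,0,0],[0,0,7,0,0,0,0]]' 45; python3 -m crank '[[0,0,0,0,0,0,-1],[0,0,0,0,0,0,-1],[0,0,0,0,0,0,-1],[0,0,0,0,0,0,-1],[0,0,0,0,0,0,-1]]' 45
```

```text
t: 10.15
eef_pos: [0.4857, -0.306, 0.0028]
tcp_rot: [0.242, 0.97, 0.0, -0.0]
force: [-0.5, 0.0, 0.8]
gripper_width: 0.501
t: 10.65
eef_pos: [0.4864, -0.3062, 0.0043]
tcp_rot: [0.242, 0.97, -0.0, 0.001]
force: [-0.7, 0.0, 1.3]
gripper_width: 0.147
```

Gripped (13.7 mm across the brace). I lift, carry high over rail and knob, and turn to the rail's yaw.

```bash
python3 -m crank '[[0,0,-10,0,0,0,-1],[0,0,-25,0,0,0,-1],[0,0,-35,0,0,0,-1],[0,0,-35,0,0,0,-1],[0,0,-25,0,0,0,-1]]'; python3 r2w.py 105 105; python3 r2w.py 75 75;  python3 - <<'E'
from bench import bot
import cv2
cv2.imwrite("pics/w11.png",bot.camera("wrist")["image"])
E
python3 plan.py 12 0.6265 0.0795 0.135 133.2
```

```text
t: 11.15
eef_pos: [0.4859, -0.3061, 0.1357]
tcp_rot: [0.242, 0.97, 0.0, 0.0]
force: [1.2, 0.5, -5.1]
gripper_width: 0.146
[0.6266 0.0794]
[0.5957 0.0503]
now [ 0.4881 -0.3069  0.1394] phi 151.92 t 11.2 turn [ 0.06  0.43 18.72] dist mm 410.4
[5.0, 33.8, 0.3] [0.01, 0.04, 1.56]
[5.9, 33.7, 0.3] [0.01, 0.04, 1.56]
[6.8, 33.5, 0.3] [0.01, 0.04, 1.56]
[7.7, 33.3, 0.3] [0.01, 0.04, 1.56]
[8.6, 33.1, 0.3] [0.01, 0.04, 1.56]
[9.5, 32.8, 0.3] [0.01, 0.04, 1.56]
[10.4, 32.6, 0.3] [0.01, 0.04, 1.56]
[11.3, 32.3, 0.3] [0.01, 0.04, 1.56]
[12.2, 32.0, 0.3] [0.01, 0.04, 1.56]
[13.0, 31.6, 0.4] [0.01, 0.04, 1.56]
[13.9, 31.3, 0.4] [0.01, 0.04, 1.56]
[14.7, 30.9, 0.4] [0.01, 0.04, 1.56]
```

View pics/w11.png

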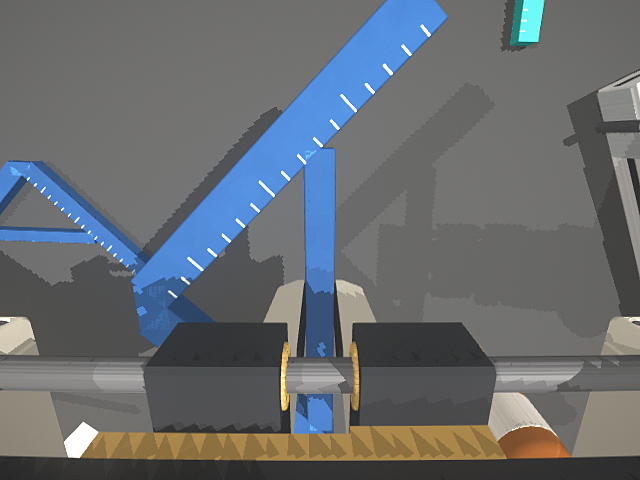

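The square hangs level in the jaws, brace centred. I carry it over.

```bash
python3 -m crank '[[5,34,0,0,0,1.6,-1],[6,34,0,0,0,1.6,-1],[7,33,0,0,0,1.6,-1],[8,33,0,0,0,1.6,-1],[9,33,0,0,0,1.6,-1]]'; python3 -m crank '[[10,33,0,0,0,1.6,-1],[10,33,0,0,0,1.6,-1],[11,32,0,0,0,1.5,-1],[12,32,0,0,0,1.5,-1],[13,32,0,0,0,1.5,-1]]';python3 -m crank '[[14,31,0,0,0,1.5,-1],[14,31,0,0,0,1.5,-1],[0,0,0,0,0,0,-1],[0,0,0,0,0,0,-1],[0,0,0,0,0,0,-1]]';python3 plan.py 5 0.6265 0.0795 0.06 133.2;  python3 - <<'E'
from bench import bot
from h import *
for n in ["wrist","top","side"]:
    c=cam(bot,n);im=c["img"]
    if n=="top": im=cv2.resize(im[80:320,100:420],None,fx=2.5,fy=2.5)
    if n=="side": im=cv2.resize(im[200:440,60:380],None,fx=2.5,fy=2.5)
    cv2.imwrite(f"pics/{n}12.png",im)
E
```

```text
t: 11.7
eef_pos: [0.5418, -0.144, 0.1325]
tcp_rot: [0.31, 0.951, -0.0, -0.001]
force: [-0.4, 0.2, -5.5]
gripper_width: 0.146
t: 12.2
eef_pos: [0.6009, 0.0167, 0.1323]
tcp_rot: [0.373, 0.928, -0.001, -0.001]
force: [0.4, -0.9, -5.3]
gripper_width: 0.149
t: 12.7
eef_pos: [0.6243, 0.0776, 0.1324]
tcp_rot: [0.397, 0.918, -0.002, -0.001]
force: [0.2, -0.7, -5.7]
gripper_width: 0.145
now [0.6243 0.0776 0.1324] phi 133.16 t 12.7 turn [-0.21  0.   -0.04] dist mm 72.5
[-0.0, 0.6, 14.5] [-0.04, 0.0, -0.01]
[-0.0, 0.6, 14.5] [-0.04, 0.0, -0.01]
[-0.0, 0.6, 14.5] [-0.04, 0.0, -0.01]
[-0.0, 0.6, 14.5] [-0.04, 0.0, -0.01]
[-0.0, 0.6, 14.5] [-0.04, 0.0, -0.01]
```

View pics/wrist12.png

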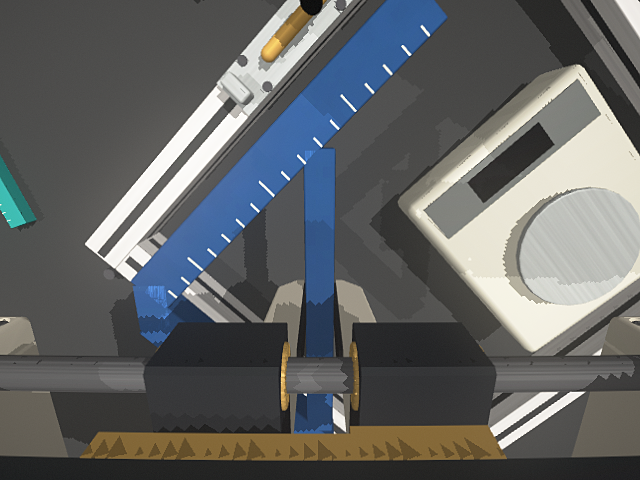

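View pics/side12.png

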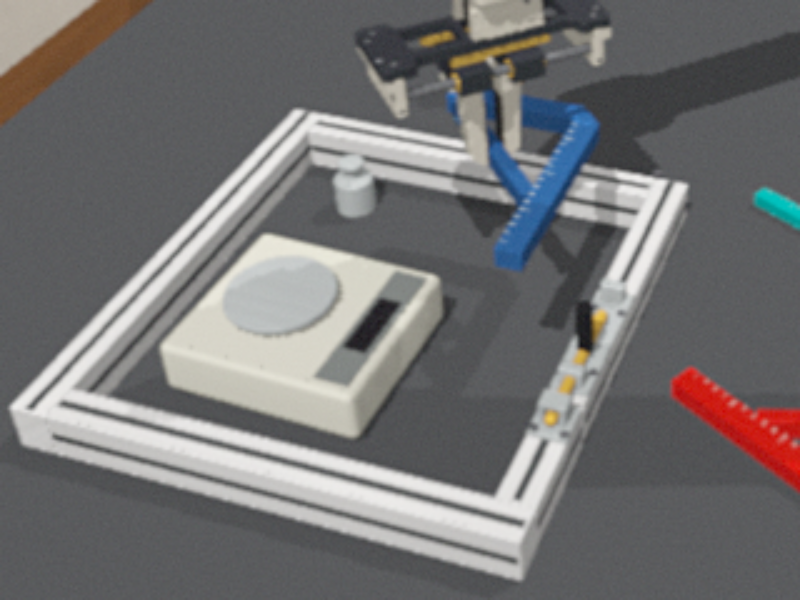

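Square clear inside the guard, parallel to the gate; the balance is well away. I lower to the bench.

```bash
python3 -m crank '[[0,1,25,0,0,0,-1],[0,1,30,0,0,0,-1],[0,0,30,0,0,0,-1],[0,0,25,0,0,0,-1],[0,0,10,0,0,0,-1]]'; python3 -m crank '[[0,0,4,0,0,0,-1],[0,0,2,0,0,0,-1],[0,0,0,0,0,0,-1],[0,0,0,0,0,0,-1],[0,0,0,0,0,0,-1]]';python3 plan.py 1 0.5957 0.0503 0.004 133.2;  python3 - <<'E'
from bench import bot
from h import *
for n in ["wrist","side"]:
    c=cam(bot,n);im=c["img"]
    if n=="side": im=cv2.resize(im[200:440,60:380],None,fx=2.5,fy=2.5)
    cv2.imwrite(f"pics/{n}13.png",im)
E
```

```text
t: 13.35
eef_pos: [0.6249, 0.0793, 0.011]
tcp_rot: [0.398, 0.918, -0.002, -0.002]
force: [-1.3, -0.3, -5.2]
gripper_width: 0.148
t: 13.85
eef_pos: [0.6274, 0.0812, 0.0087]
tcp_rot: [0.397, 0.918, 0.001, 0.001]
force: [-1.2, 0.6, -4.3]
gripper_width: 0.149
now [0.6274 0.0812 0.0087] phi 133.23 t 13.85 turn [0.09 0.06 0.03] dist mm 44.5
[-0.8, -44.3, 4.6] [0.09, 0.06, 0.03]
```

View pics/wrist13.png

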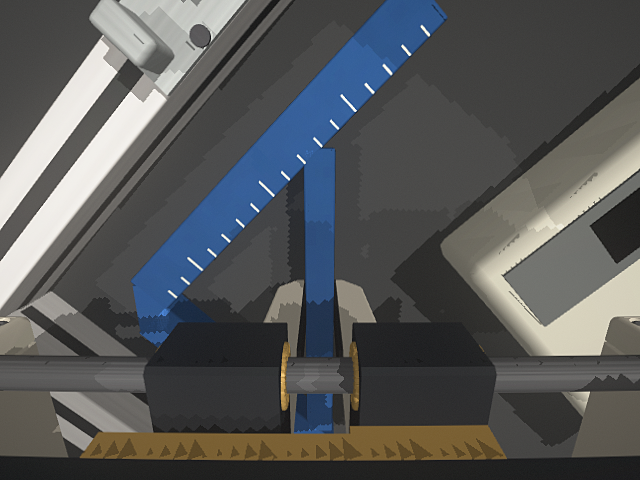

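View pics/side13.png

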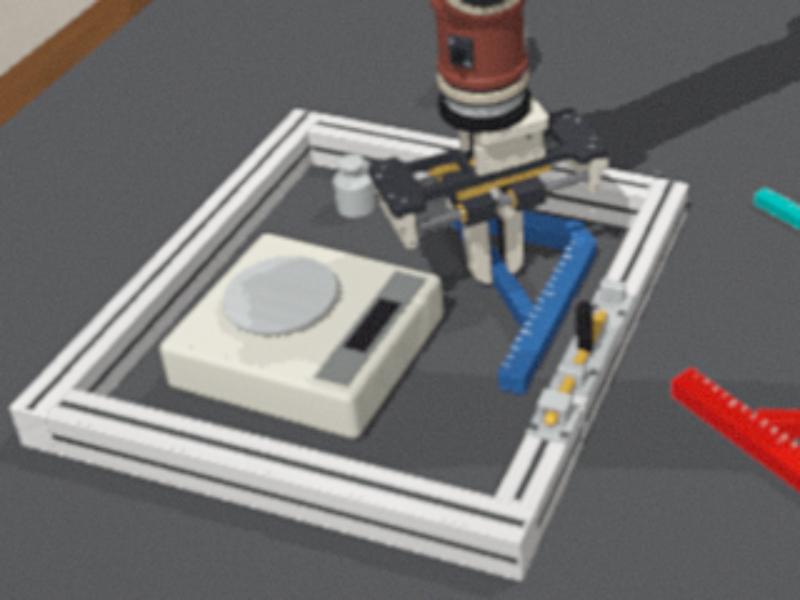

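Just above the bench and clear all round. I slide diagonally towards the corner, then settle down.

```bash
python3 -m crank '[[0,-10,0,0,0,0,-1],[0,-12,0,0,0,0,-1],[0,-8,0,0,0,0,-1],[0,-4,1,0,0,0,-1],[0,0,2,0,0,0,-1]]'; python3 -m crank '[[0,0,2,0,0,0,-1],[0,0,0,0,0,0,-1],[0,0,0,0,0,0,-1],[0,0,0,0,0,0,-1],[0,0,0,0,0,0,-1]]';python3 plan.py 1 0.5957 0.0503 0.004 133.2; python3 - <<'E'
from bench import bot
from h import *
for n in ["wrist","side"]:
    c=cam(bot,n);im=c["img"]
    if n=="side": im=cv2.resize(im[260:380,220:380],None,fx=5,fy=5,interpolation=cv2.INTER_CUBIC)
    cv2.imwrite(f"pics/{n}14.png",im)
E
```

```text
t: 14.45
eef_pos: [0.6015, 0.0567, 0.0047]
tcp_rot: [0.397, 0.918, -0.0, -0.0]
force: [0.2, 0.4, -4.8]
gripper_width: 0.146
t: 14.95
eef_pos: [0.6018, 0.057, 0.0043]
tcp_rot: [0.397, 0.918, -0.001, 0.0]
force: [-4.6, -2.1, 6.6]
gripper_width: 0.15
now [0.6018 0.057  0.0043] phi 133.21 t 14.95 turn [-0.12  0.07  0.01] dist mm 9.1
[-0.8, -9.0, 0.3] [-0.12, 0.07, 0.01]
```

View pics/wrist14.png

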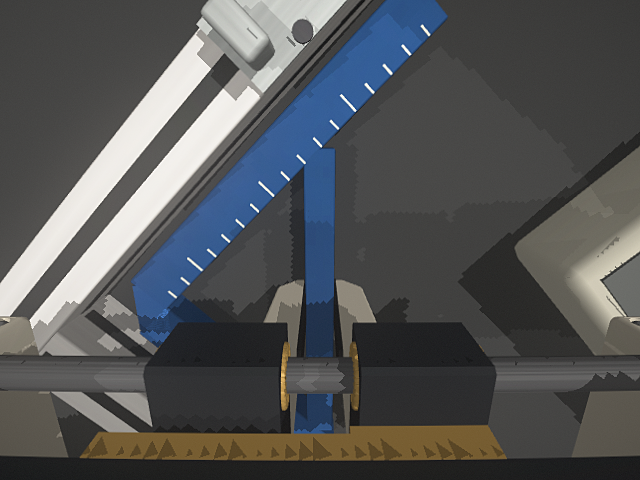

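View pics/side14.png

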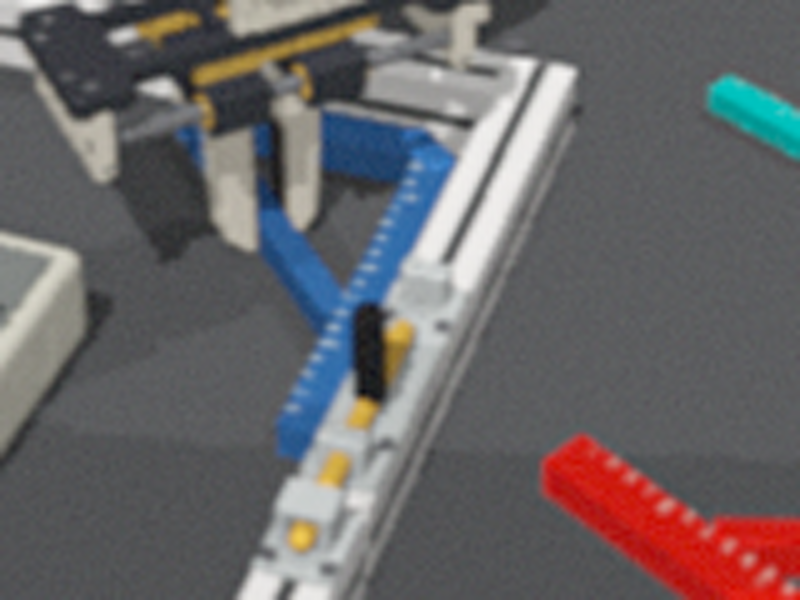

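The square rests on the bench (Fz turned upward), ~6–8 mm from both faces. I advance gently until it touches.

```bash
python3 -m crank '[[0,0,-0.5,0,0,0,-1],[0,-1,0,0,0,0,-1],[0,-1.5,0,0,0,0,-1],[0,-1.5,0,0,0,0,-1],[0,0,0,0,0,0,-1]]'; python3 -m crank '[[0,-1,0,0,0,0,-1],[0,-1,0,0,0,0,-1],[0,-1,0,0,0,0,-1],[0,0,0,0,0,0,-1],[0,0,0,0,0,0,-1]]'; python3 plan.py 1 0.5957 0.0503 0.004 133.2
```

```text
t: 15.55
eef_pos: [0.6017, 0.057, 0.0043]
tcp_rot: [0.397, 0.918, 0.003, 0.002]
force: [2.8, 2.3, 4.1]
gripper_width: 0.144
t: 16.05
eef_pos: [0.5991, 0.0549, 0.0043]
tcp_rot: [0.397, 0.918, 0.002, 0.002]
force: [2.9, 3.2, 6.1]
gripper_width: 0.147
now [0.5991 0.0549 0.0043] phi 133.26 t 16.05 turn [0.34 0.06 0.06] dist mm 5.7
[-1.1, -5.6, 0.3] [0.34, 0.06, 0.06]
```

```bash
python3 -m crank '[[0,-1,0,0,0,0,-1],[0,-1,0,0,0,0,-1],[0,-1,0,0,0,0,-1],[0,0,0,0,0,0,-1],[0,0,0,0,0,0,-1]]'; python3 -m crank '[[0,-1,0,0,0,0,-1],[0,-1,0,0,0,0,-1],[0,-1,0,0,0,0,-1],[0,0,0,0,0,0,-1],[0,0,0,0,0,0,-1]]'; python3 plan.py 1 0.5957 0.0503 0.004 133.2
```

```text
t: 16.55
eef_pos: [0.5968, 0.053, 0.0043]
tcp_rot: [0.397, 0.918, 0.002, 0.002]
force: [3.5, 3.3, 5.8]
gripper_width: 0.144
t: 17.05
eef_pos: [0.5953, 0.0517, 0.0043]
tcp_rot: [0.396, 0.918, 0.003, 0.002]
force: [5.7, 3.0, 4.3]
gripper_width: 0.144
now [0.5953 0.0517 0.0043] phi 133.28 t 17.05 turn [0.45 0.06 0.08] dist mm 1.5
[-1.3, -0.6, 0.3] [0.45, 0.06, 0.08]
```

```bash
python3 -m crank '[[0,-1,0,0,0,0,-1],[0,-1,0,0,0,0,-1],[0,-1,0,0,0,0,-1],[0,0,0,0,0,0,-1],[0,0,0,0,0,0,-1]]'; python3 -m crank '[[0,-1,0,0,0,0,-1],[0,-1,0,0,0,0,-1],[0,-1,0,0,0,0,-1],[0,0,0,0,0,0,-1],[0,0,0,0,0,0,-1]]'; python3 plan.py 1 0.5957 0.0503 0.004 133.2;python3 - <<'E'
from bench import bot
from h import *
print(bot.read_state()["ft_torque"])
for n in ["wrist","side","top"]:
    c=cam(bot,n);im=c["img"]
    if n=="side": im=cv2.resize(im[260:380,220:380],None,fx=5,fy=5,interpolation=cv2.INTER_CUBIC)
    if n=="top": im=cv2.resize(im[150:270,180:340],None,fx=5,fy=5,interpolation=cv2.INTER_CUBIC)
    cv2.imwrite(f"pics/{n}15.png",im)
E
```

```text
t: 17.55
eef_pos: [0.5952, 0.0515, 0.0044]
tcp_rot: [0.396, 0.918, 0.006, 0.003]
force: [9.2, 6.4, 0.9]
gripper_width: 0.145
t: 18.05
eef_pos: [0.5951, 0.0509, 0.0049]
tcp_rot: [0.396, 0.918, 0.008, 0.005]
force: [11.5, 7.8, -0.5]
gripper_width: 0.144
now [0.5951 0.0509 0.0049] phi 133.37 t 18.05 turn [1.06 0.17 0.17] dist mm 1.3
[-0.8, 0.0, 0.9] [1.06, 0.17, 0.17]
[ 1.57077955 -2.31796834 -0.07760378]
```

View pics/wrist15.png

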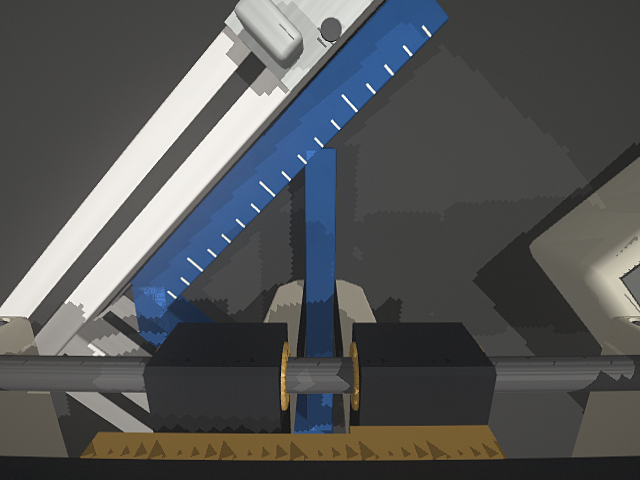

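View pics/side15.png

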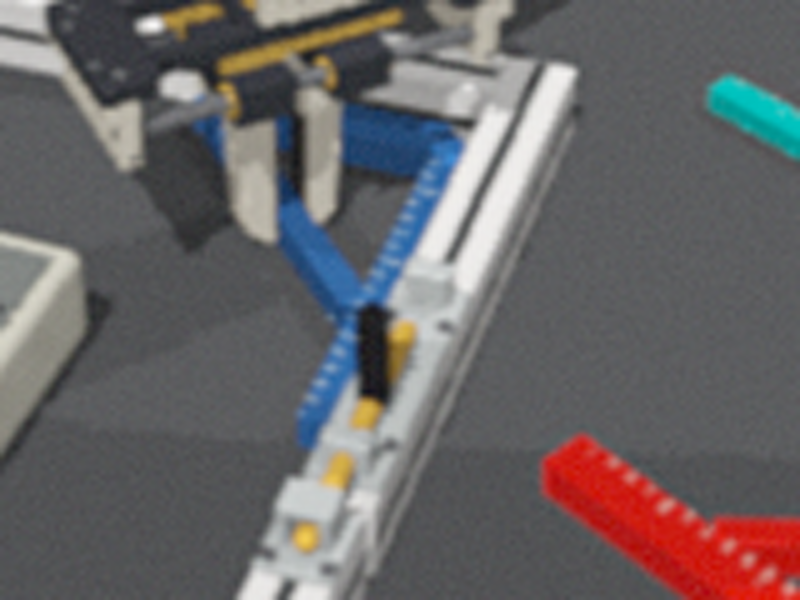

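View pics/top15.png

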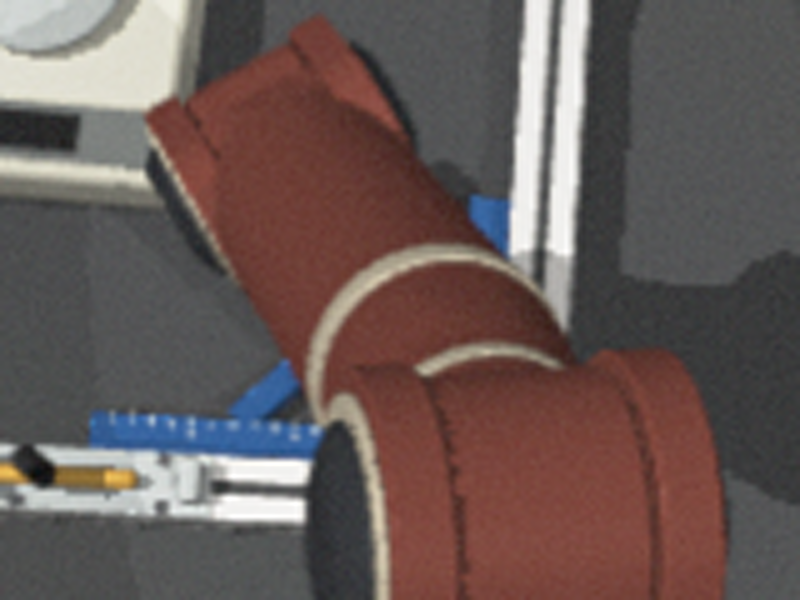

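The gate leg is seated along the gate (top and wrist views). The push is starting to tilt the tool ~1° and unload the bench, so I correct the tilt, press down a bit, and push more towards the side rail.

```bash
python3 -m crank '[[0,0,0.5,0.6,0,0,-1],[-0.8,-0.8,0.5,0.6,0,0,-1],[-0.8,-0.8,0.5,0.5,0,0,-1],[-0.7,-0.7,0,0,0,0,-1],[0,0,0,0,0,0,-1]]' 55; python3 -m crank '[[0,0,0,0,0,0,-1],[0,0,0,0,0,0,-1],[0,0,0,0,0,0,-1],[0,0,0,0,0,0,-1],[0,0,0,0,0,0,-1]]'; python3 plan.py 1 0.5957 0.0503 0.004 133.2;python3 -c "
from bench import bot;print(bot.read_state()['ft_torque'])"
```

```text
t: 18.7
eef_pos: [0.595, 0.0508, 0.0043]
tcp_rot: [0.395, 0.919, -0.003, -0.001]
force: [8.5, 10.1, 4.4]
gripper_width: 0.138
t: 19.2
eef_pos: [0.595, 0.0507, 0.0042]
tcp_rot: [0.395, 0.919, -0.003, -0.001]
force: [8.4, 10.4, 3.5]
gripper_width: 0.141
now [0.595  0.0507 0.0042] phi 133.45 t 19.2 turn [-0.42  0.04  0.25] dist mm 0.9
[-0.8, 0.2, 0.2] [-0.42, 0.04, 0.25]
[ 2.5409411  -2.15534626 -0.09836023]
```

Both directions now have firm contact with no more motion. I increase the press.

```bash
python3 -m crank '[[0,-1,0,0,0,0,-1],[0,-1,0,0,0,0,-1],[0,-1,0.3,0,0,0,-1],[0,-1,0,0,0,0,-1],[0,-1,0,0,0,0,-1]]'; python3 -m crank '[[0,0,0,0,0,0,-1],[0,0,0,0,0,0,-1],[0,0,0,0,0,0,-1],[0,0,0,0,0,0,-1],[0,0,0,0,0,0,-1]]'; python3 plan.py 1 0.5957 0.0503 0.004 133.2;python3 - <<'E'
from bench import bot
from h import *
print(bot.read_state()["ft_torque"])
for n in ["wrist","top"]:
    c=cam(bot,n);im=c["img"]
    im=im[0:340,80:480] if n=="wrist" else im[150:270,180:340]
    cv2.imwrite(f"pics/{n}16.png",cv2.resize(im,(800,680) if 0 else ((700,595) if n=="wrist" else (800,600)),interpolation=cv2.INTER_CUBIC))
E
```

```text
t: 19.7
eef_pos: [0.595, 0.0508, 0.0044]
tcp_rot: [0.394, 0.919, 0.001, 0.001]
force: [13.4, 15.0, -3.4]
gripper_width: 0.141
t: 20.2
eef_pos: [0.595, 0.0508, 0.0043]
tcp_rot: [0.394, 0.919, 0.001, 0.001]
force: [12.4, 14.5, -1.3]
gripper_width: 0.146
now [0.595  0.0508 0.0043] phi 133.53 t 20.2 turn [0.15 0.1  0.33] dist mm 0.9
[-0.8, 0.2, 0.3] [0.15, 0.1, 0.33]
[ 3.28368022 -3.2699936  -0.08213237]
```

View pics/wrist16.png

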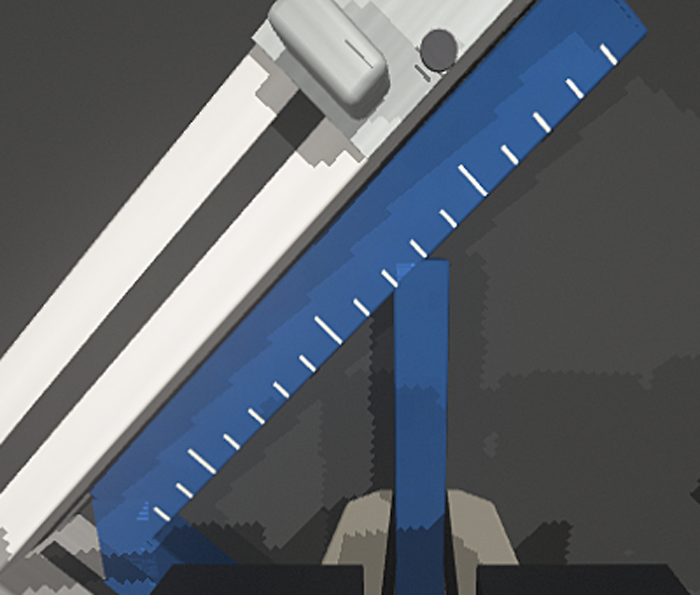

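View pics/top16.png

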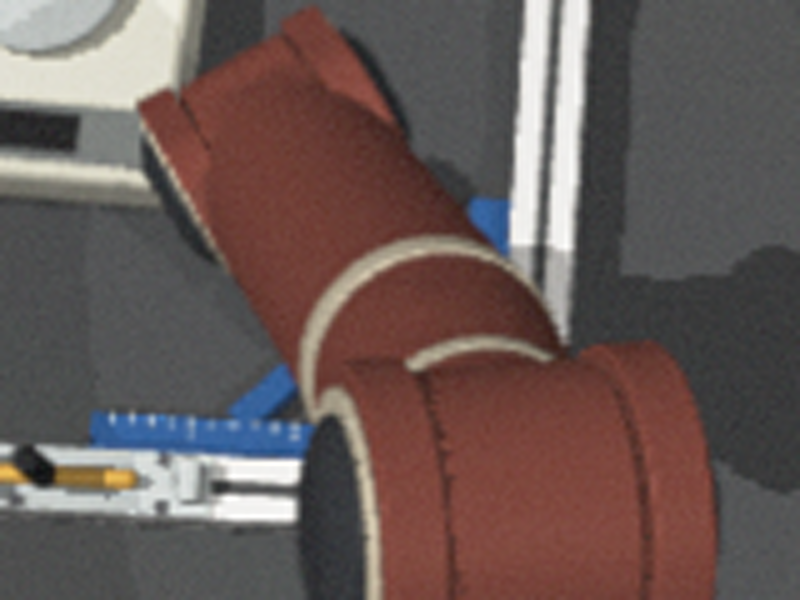

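Gate leg parallel to and against the gate (wrist), short leg against the side rail (top (490,215)). I test flushness by a small yaw wiggle; if both legs bear, yaw should resist both ways.

```bash
python3 -m crank '[[0,0,0.5,0,0,0.5,-1],[0,0,0.5,0,0,0.5,-1],[0,0,0,0,0,0,-1],[0,0,0,0,0,0,-1],[0,0,0,0,0,0,-1]]'; cat > st.py <<'E'
from bench import bot
from h import *
from r2w import r2w
s=bot.read_state();M=R.from_quat(s["tcp_rot"]).as_matrix()
g=np.load("guard.npy")
f=s["force"];c,sn=np.cos(g[2]),np.sin(g[2])
# moment about tool axis at TCP (assume reported about TCP or flange: z unaffected if vertical)
print("phi",np.degrees(np.arctan2(M[1,0],M[0,0])).round(2),"tilt",np.degrees(np.arcsin(M[2,:2])).round(2),"pos",s["eef_pos"].round(4),"F",f.round(1),"Frail",(c*f[0]+sn*f[1]).round(1),(-sn*f[0]+c*f[1]).round(1),"T",s["ft_torque"].round(2),"t",round(s["t"],2))
E
python3 st.py
python3 -m crank '[[0,0,0,0,0,-0.5,-1],[0,0,0,0,0,-0.5,-1],[0,0,0,0,0,-0.5,-1],[0,0,0,0,0,-0.5,-1],[0,0,0,0,0,0,-1]]'; python3 st.py;  python3 -m crank '[[0,0,0,0,0,0,-1],[0,0,0,0,0,0,-1],[0,0,0,0,0,0,-1],[0,0,0,0,0,0,-1],[0,0,0,0,0,0,-1]]'; python3 st.py
```

```text
t: 20.8
eef_pos: [0.595, 0.0507, 0.0043]
tcp_rot: [0.402, 0.916, 0.001, 0.002]
force: [12.7, 14.8, 3.4]
gripper_width: 0.141
phi 132.65 tilt [-0.15  0.14] pos [0.595  0.0507 0.0043] F [12.7 14.8  3.4] Frail 12.2 15.2 T [ 3.13 -2.88  0.24] t 20.8
t: 21.3
eef_pos: [0.595, 0.0508, 0.0042]
tcp_rot: [0.387, 0.922, 0.001, 0.001]
force: [12.4, 13.7, 3.3]
gripper_width: 0.142
phi 134.43 tilt [-0.1   0.15] pos [0.595  0.0508 0.0042] F [12.4 13.7  3.3] Frail 12.0 14.0 T [ 3.25 -2.92 -0.42] t 21.3
t: 21.8
eef_pos: [0.595, 0.0507, 0.0043]
tcp_rot: [0.387, 0.922, 0.001, 0.001]
force: [12.3, 15.2, 2.9]
gripper_width: 0.143
phi 134.42 tilt [-0.11  0.15] pos [0.595  0.0507 0.0043] F [12.3 15.2  2.9] Frail 11.8 15.5 T [ 3.22 -2.88 -0.37] t 21.8
```

```bash
cat > edge.py <<'E'
import sys
from bench import bot
from h import *
from scipy import ndimage
def meas(tag):
    c=cam(bot,"wrist");im=c["img"];cv2.imwrite(f"pics/{tag}.png",im)
    hsv=cv2.cvtColor(im,cv2.COLOR_BGR2HSV);m=cv2.inRange(hsv,(100,110,30),(125,255,255))
    # outer long edge of blue leg: first blue pixel per row ; brace edges by row 160..270 near col 300-340
    rows=np.arange(30,250);x=[np.flatnonzero(m[r])[0] for r in rows]
    P=onz(c,np.c_[x,rows],.018)
    def head(P):
        u=np.polyfit(P[:,1],P[:,0],1)
        e=np.abs(P[:,0]-np.polyval(u,P[:,1]));k=e<.0015;u=np.polyfit(P[k,1],P[k,0],1);return -np.degrees(np.arctan(u[0])),u
    h1,u=head(P)
    # brace right edge
    rows2=np.arange(170,270);x2=[300+np.flatnonzero(m[r,300:350])[-1] for r in rows2]
    Q=onz(c,np.c_[x2,rows2],.018);d=np.polyfit(Q[:,0],Q[:,1],1);hb=np.degrees(np.arctan(d[0]))
    # gate groove/top white edge: last white pixel before blue, z=.04
    g=cv2.cvtColor(im,cv2.COLOR_BGR2GRAY);rg=np.arange(100,240);xg=[]
    for r in rg:
        f=np.flatnonzero(m[r])[0];w=np.flatnonzero(g[r,:f]>150);xg.append(w[-1] if len(w) else np.nan)
    xg=np.array(xg);k=~np.isnan(xg);G=onz(c,np.c_[xg[k],rg[k]],.04);h2,u2=head(G)
    print(tag,"long leg outer yaw",h1.round(2),"brace dir+45",(hb+45).round(2),"gate top inner edge yaw",h2.round(2),
      "x gap at y=.05,.1,.15 mm",[(1000*(np.polyval(u,y)-np.polyval(u2,y))).round(1) for y in (.05,.1,.15)])
meas(sys.argv[1])
E
python3 edge.py w17; python3 st.py
```

```text
w17 long leg outer yaw -1.54 brace dir+45 -1.73 gate top inner edge yaw -1.45 x gap at y=.05,.1,.15 mm [np.float64(0.9), np.float64(0.9), np.float64(1.0)]
phi 134.42 tilt [-0.11  0.15] pos [0.595  0.0508 0.0043] F [12.3 13.6  3.3] Frail 11.9 14.0 T [ 3.23 -2.88 -0.41] t 21.85
```

View pics/w17.png

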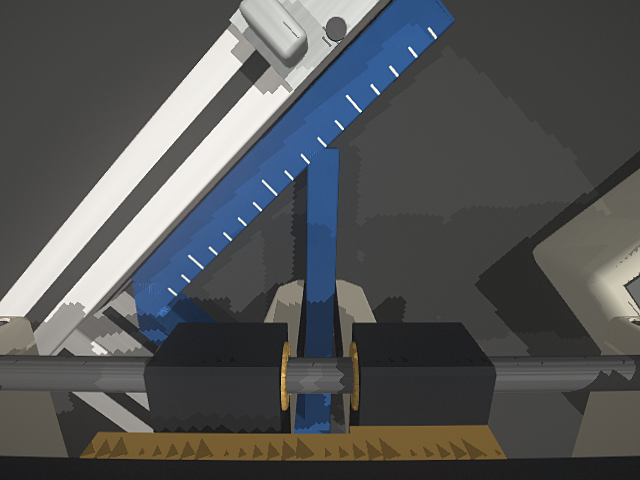

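The measurement shows the square's long leg (−1.5°) parallel to the gate (−1.45°) with a uniform gap, while only the pads twisted on the brace: flush and stiff. I return the tool yaw to neutral and press slightly harder.

```bash
python3 -m crank '[[0,0,0,0,0,0.5,-1],[0,-1,0.5,0.2,0,0.5,-1],[0,-1,0.5,0.2,0,0,-1],[0,-1,0.5,0,0,0,-1],[0,0,0,0,0,0,-1]]'; python3 -m crank '[[0,0,0,0,0,0,-1],[0,0,0,0,0,0,-1],[0,0,0,0,0,0,-1],[0,0,0,0,0,0,-1],[0,0,0,0,0,0,-1]]';python3 st.py; python3 edge.py w18; python3 - <<'E'
from bench import bot
from h import *
for n in ["side","top"]:
    c=cam(bot,n);im=c["img"]
    im=im[230:470,40:360] if n=="side" else im[80:320,100:420]
    cv2.imwrite(f"pics/{n}18.png",cv2.resize(im,None,fx=2.5,fy=2.5,interpolation=cv2.INTER_CUBIC))
    for l in ["bolt_knob","square_corner","balance","weight","reagent"]:
        print(n,l,[(np.round(r["xy"],1).tolist(),round(float(r["p"]),2)) for r in bot.landmark_of(n,l)[:3]])
E
python3 st.py
```

```text
t: 22.35
eef_pos: [0.595, 0.0507, 0.0042]
tcp_rot: [0.394, 0.919, -0.0, 0.002]
force: [13.5, 15.2, 7.0]
gripper_width: 0.146
t: 22.85
eef_pos: [0.595, 0.0507, 0.0042]
tcp_rot: [0.394, 0.919, -0.0, 0.002]
force: [12.7, 15.7, 7.4]
gripper_width: 0.143
phi 133.58 tilt [-0.2   0.08] pos [0.595  0.0507 0.0042] F [12.7 15.7  7.4] Frail 12.2 16.1 T [ 3.62 -3.09 -0.11] t 22.85
w18 long leg outer yaw -1.54 brace dir+45 -1.87 gate top inner edge yaw -1.46 x gap at y=.05,.1,.15 mm [np.float64(0.9), np.float64(0.9), np.float64(1.0)]
side bolt_knob [([297.9, 322.6], 0.52)]
side square_corner [([410.5, 419.5], 0.77), ([316.0, 296.3], 0.75), ([414.5, 312.5], 0.73)]
side balance [([182.6, 341.6], 0.64)]
side weight [([198.7, 282.4], 0.71), ([273.9, 308.0], 0.29)]
side reagent [([259.6, 229.7], 0.94)]
top bolt_knob [([183.6, 238.7], 0.76)]
top square_corner [([470.5, 336.3], 0.67), ([152.4, 346.2], 0.65)]
top balance []
top weight [([269.2, 141.9], 0.54)]
top reagent [([363.2, 160.4], 0.94)]
phi 133.58 tilt [-0.21  0.08] pos [0.5951 0.0507 0.0043] F [13.8 16.8  7.4] Frail 13.3 17.2 T [ 3.61 -3.13 -0.13] t 23.5
```

View pics/side18.png

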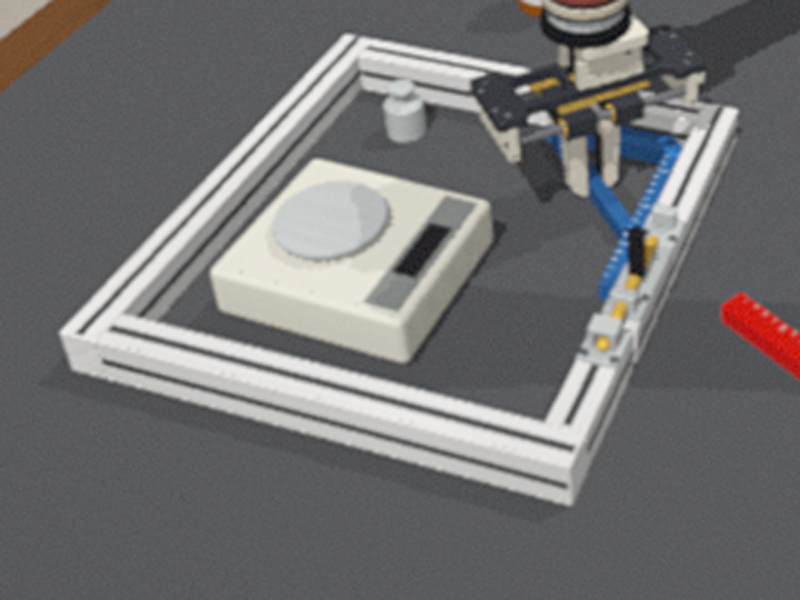

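View pics/top18.png

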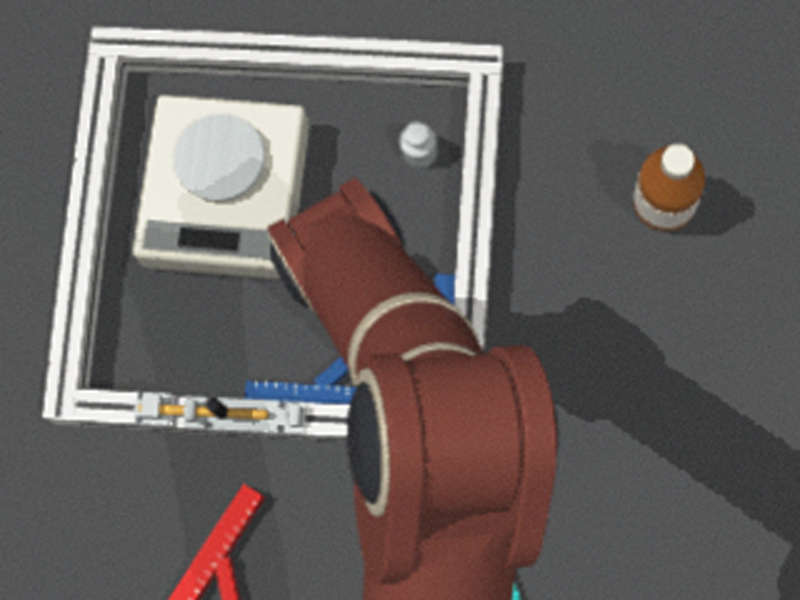

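```bash
python3 -c "
from bench import bot;print(bot.hand_in())"
```

```text
the job is handed in; nothing more can be done
None
```

The gate is bolted, and I handed in with the blue square held flat on the bench and pressed into the corner between the gate and the side rail. The clock read about 23.5 s.

**Bolt:** I pushed it with closed fingers until it hit its stop; force rose to about 12.7 N with no further motion. The tip shows beyond the keeper, and the knob moved about 31 mm from a start of roughly 9 mm, to where the home position predicts.

**Square position:** The tool is within 1 mm of where the corner geometry puts it.

**Press:** At the end it pushed about 13 N against the gate and 17 N against the side rail. It also pressed about 7 N down onto the bench, with the tool tilted about 0.2°. The grip was 55 N.

**Flush on the gate:** The long leg measured −1.54° and the gate's inner edge −1.46°, with an even gap along the leg. A ±1° turn of the tool only twisted the pads on the brace; the square did not move.

**Bystanders:** The balance, weight and bottle show no change in the last pictures. The network gave no top-view result for the balance, so that view I judged by eye.

**Disagreements and limits:**
- The fixed cameras put the guard about 2 mm off from the wrist camera in x. I used the wrist value, and the contact position agreed with it.
- The first brace-direction readings scattered by about 0.3°.
- With the bolt's play taken up, the gate stands about 0.3° further open than the side rail's yaw. The square matched the gate, so a gap of a few tenths of a millimetre at the far end of the short leg is possible.
- I judged the short leg's contact from force and the top view only, not from a direct gap measurement.

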